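# Clear the shelf and file the brake pads

### The arm

A 6-joint arm with a two-finger parallel gripper is mounted at the origin on the work surface. World frame = base frame: x ahead of the robot, y to its left, z up, the work surface at z = 0. Lengths are in mm, angles in rad, forces in N, time in s.
With the tool pointing down it reaches from about 300 to 775 mm from the base axis. Payload 14.6 kg.
Tool frame: the origin (TCP) lies midway between the tips of the shut fingers; the grasp point (between the pads) lies 19 mm behind it; x points along the fingers, z is the direction in which the jaws open and shut, and the axes are right-handed (so a half turn about x gives the same grasp; the last joint's range is limited). The gripper opens to 94 mm and grips with 3 to 60 N. Pads are 16 mm wide; open, the fingers measure 119 mm over their backs; the gripper's body (75 mm by 177 mm) begins 78 mm behind the grasp point.
Start: joints at [-1.307, 0.3, 1.521, -0, 1.321, -0.067], TCP at [178.633, -520.173, 205.446] pointing down, gripper open.
Joint ranges: [-3.03, 3.03], [-0.79, 2.21], [0.23, 2.52], [-1.04, 4.18], [0, 3.07], [-2.55, 2.55]. Speed limits (rad/s): [2.22, 2.22, 2.57, 3.14, 3.14, 3.14].

### API

Orientations are given as [roll, pitch, yaw] about the fixed x, y, z axes, in that order (R = Rz(yaw) Ry(pitch) Rx(roll)).
In Python, from cell import * gives the robot as it stands.
- The arm moves only by the tool play_rows, never from a script. Its argument "motion" is one flat list of numbers, 7 for each row, row after row: the turn, a rotation vector about the tool's x, y, z in rad, then the shift along the tool's x, y, z in m, then the closure, from -1 (fully open) to 1 (shut), so that 0 is half open. In form: [rx, ry, rz, x, y, z, fingers, rx, ry, rz, x, y, z, fingers, ...]. A call has 1 to 20 rows; each row shifts and turns the pose as measured when the row begins, along the tool's axes as they then stand; what a row does not reach is not made up. A row lasts 1/10 s, in which the tool goes at most 50 mm and 8.59 degrees, less where a joint would pass 70% of its speed; a pose out of reach is approached as far as the arm can. A call with a gripper value outside its range is refused whole. The fingers move at their own pace and stop on an object; "newtons" is the grip in N (left out, the last holds). Time passes only in rows, so rows that do not move let the fingers close. It gives the time, the measured TCP pose, the force and the opening at its end, in the units of the state.
- read_state(): the state, without advancing time (a new reading comes with each control period).
- camera(name): name is "scene" or "side" or "wrist"; returns (picture, depth): 384x512x3 uint8, blue, green, red; 384x512 float32, mm along the optical axis (not along the pixel's ray), 0 where there is no reading.
- camera_params(name): a dict with "fx", "fy", "cx", "cy" (pixels), "T" (4x4, takes a point from camera to world coordinates). Camera axes: x right, y down, z forward; pixel columns grow to the right and rows downward; lengths in mm; the calibration is good to about 2 mm. A picture is of the moment at which its call begins: read the wrist's pose just before it. camera_params takes no time and is no camera call; for the wrist camera it gives the pose at the moment of the call.
- sign_off(): hands the job in, once; it reports no verdict.
Trained networks look in the newest picture that a camera, given by its name, has taken for a name from the list of things; names that differ only in an ending like _2 or _b are one class to them, and where a whole thing is asked for, a point or a joint stands for the part that bears it (a point fixed in the world has none). Each returns a list of dicts, best first, with "conf" (0 to 1); they miss things now and then, are a little off and sometimes report something else, mostly with a low value. They report only what shows in the picture. A call takes as long as a camera call.
- masks_of(camera, name): "region" (384x512 bool, what is visible of it).
- place_of(camera, name): "at" ([x, y, z] in mm, in the coordinates of the camera as it stood for that picture, good to about 4 mm: a listed point, or the origin of a listed thing).
The state is a dict: "clock": time; "joints": joint angles; "qd": joint speeds; "effort": joint torques, N m; "eef_pos": TCP position; "eef_rot": TCP orientation; "wrist_force": force on the tool from outside, world axes, zero at the start; "moment": the same for the moment, N m; "finger_gap": finger opening in mm.
Only numpy, scipy, OpenCV 4.12 (cv2) and the standard library are available. Lean on these libraries where they do the work, as an engineer would, in place of code of your own. Each camera call takes 0.05 s, during which the arm holds its last target.

### The job

The cleaned brake pads have dripped dry on the drain stand and must be filed on edge in the slotted plywood rack. First clear the way, before moving any pad: stand every spray bottle that is in front of the drain stand upright on the black rubber mat, and lay the tyre lever that lies on the rack flat on the mat too. Then stand every pad on its short edge in a slot of its own, pushed down to the slot's floor and centred across the rack, and leave the other things on the shelf where they are.

Things in the scene. Friction and masses are not known exactly. Their poses are not given: they have to be found in the camera images.
- bottle_a: pink upright empty trigger spray bottle, 100 g, round body 60 mm across and 105 mm tall, white neck, then a white spray head 24 mm wide (along its own y), 60 mm long (along its own x, from 36 mm on the nozzle side at -x to 24 mm at +x), its flanks spanning heights 148 to 182 mm; origin: centre of the underside, z up. It starts in front (robot side) of the drain stand, in the way. May be absent.
- bottle_b: clear upright empty trigger spray bottle, 100 g, round body 60 mm across and 105 mm tall, white neck, then a white spray head 24 mm wide (along its own y), 60 mm long (along its own x, from 36 mm on the nozzle side at -x to 24 mm at +x), its flanks spanning heights 148 to 182 mm; origin: centre of the underside, z up. It starts in front (robot side) of the drain stand, in the way. May be absent.
- lever: steel tyre lever, a flat bar 238 mm long (along x; the tips beyond 100 mm either way are only thin ends), 20 mm wide (y), 12 mm thick, 0.3 kg; origin: centre of the underside, z up. Starts lying on top of the rack, along it, across the slots.
- pad1: car brake pad: a flat plate 90 mm high (z), 52 mm wide (y), 14 mm thick (x: dark steel backing on the -x side, black friction lining in two blocks on +x), about 0.3 kg; origin: the middle of the plate. It starts on a short edge, leaning 18 degrees back against the rail of the drain stand with its top towards the robot; the upper 50 mm stand free of the rail on both sides. Up to four pads stand side by side, 72 mm apart. May be absent.
- pad2: car brake pad: a flat plate 90 mm high (z), 52 mm wide (y), 14 mm thick (x: dark steel backing on the -x side, black friction lining in two blocks on +x), about 0.3 kg; origin: the middle of the plate. It starts on a short edge, leaning 18 degrees back against the rail of the drain stand with its top towards the robot; the upper 50 mm stand free of the rail on both sides. Up to four pads stand side by side, 72 mm apart. May be absent.
- pad3: car brake pad: a flat plate 90 mm high (z), 52 mm wide (y), 14 mm thick (x: dark steel backing on the -x side, black friction lining in two blocks on +x), about 0.3 kg; origin: the middle of the plate. It starts on a short edge, leaning 18 degrees back against the rail of the drain stand with its top towards the robot; the upper 50 mm stand free of the rail on both sides. Up to four pads stand side by side, 72 mm apart. May be absent.
- pad4: car brake pad: a flat plate 90 mm high (z), 52 mm wide (y), 14 mm thick (x: dark steel backing on the -x side, black friction lining in two blocks on +x), about 0.3 kg; origin: the middle of the plate. It starts on a short edge, leaning 18 degrees back against the rail of the drain stand with its top towards the robot; the upper 50 mm stand free of the rail on both sides. Up to four pads stand side by side, 72 mm apart. May be absent.
- stand: fixed aluminium drain stand, base 110 mm (x) by 290 mm (y), with a sloping ledge and a 38 mm high sloping rail on which the pads lean; origin: centre of the underside. Its -x side faces the robot; 55 mm high without pads, pad tops reach 108 mm.
- rack: fixed plywood rack, 190 mm (x) by 110 mm (y) by 42 mm high, with four open-ended slots cut across it (they run along its y). Slot centres at x = -69, -23, +23 and +69 mm; each slot 20 mm wide, 36 mm deep, its floor 6 mm above the underside; origin: centre of the underside, z up. A seated pad's middle lies 51 mm above the rack's origin.
- mat: fixed black rubber mat lying on the shelf between stand and rack, 200 mm (x) by 200 mm (y), 4 mm thick; origin: centre of the underside.
- row1: bystander: spray bottle of the same kind in the display row at the back, 190 mm tall; leave alone. Origin: centre of the underside.
- row2: bystander: spray bottle of the same kind in the display row at the back, 190 mm tall; leave alone. Origin: centre of the underside.
- row3: bystander: spray bottle of the same kind in the display row at the back, 190 mm tall; leave alone. Origin: centre of the underside.
- inflator: bystander: black handheld tyre inflator, 85 by 150 by 55 mm, at the back; leave alone. Origin: centre of the underside.
- tape: bystander: roll of tape lying flat, 90 mm across, 24 mm high, behind the stand; leave alone. Origin: centre of the underside.
- tin: bystander: small round tin, 52 mm across, 50 mm high, near the robot in front of the mat; leave alone. Origin: centre of the underside.
- sander: bystander: cork sanding block, 50 by 100 by 22 mm, near the robot on the rack's side; leave alone. Origin: centre of the underside.

How it is judged (in metres and radians):
On the way:
1. bottles and lever set down at the mat while every pad is still on the drain stand (horizontal distance between each of bottle_a, bottle_b, lever and mat below 0.15 m and height (world z) of each of bottle_a, bottle_b, lever below 0.03 m and angle between each of bottle_a, bottle_b, lever's own z axis and vertical below 0.3 rad and distance of each of pad1, pad2, pad3, pad4 from where it was at the start of the episode below 0.03 m), for 0.2 s.
At the end, for the whole second after the job is handed in: Present bottles upright (0.2 rad) and the lever flat, their centres over the mat; present pads on a short edge in rack slots, within 10 mm of the floor, 0.25 rad of upright and 35 mm of the rack's centre line; all at rest (x of bottle_a in the frame of mat between -0.1 and 0.1 m and y of bottle_a in the frame of mat between -0.1 and 0.1 m and z of each of bottle_a, bottle_b, lever in the frame of mat below 0.014 m and angle between each of bottle_a, bottle_b, lever's own z axis and vertical below 0.2 rad and linear speed of each of bottle_a, bottle_b, lever, pad1, pad2, pad3, pad4 below 0.03 m/s and x of bottle_b in the frame of mat between -0.1 and 0.1 m and y of bottle_b in the frame of mat between -0.1 and 0.1 m and x of lever in the frame of mat between -0.1 and 0.1 m and y of lever in the frame of mat between -0.1 and 0.1 m and x of pad1 in the frame of rack between -0.085 and 0.085 m and y of pad1 in the frame of rack between -0.035 and 0.035 m and z of pad1 in the frame of rack between 0.04 and 0.061 m and angle between the z axis of each of pad1, pad2, pad3, pad4 and the z axis of rack, either way round below 0.25 rad and x of pad2 in the frame of rack between -0.085 and 0.085 m and y of pad2 in the frame of rack between -0.035 and 0.035 m and z of pad2 in the frame of rack between 0.04 and 0.061 m and x of pad3 in the frame of rack between -0.085 and 0.085 m and y of pad3 in the frame of rack between -0.035 and 0.035 m and z of pad3 in the frame of rack between 0.04 and 0.061 m and x of pad4 in the frame of rack between -0.085 and 0.085 m and y of pad4 in the frame of rack between -0.035 and 0.035 m and z of pad4 in the frame of rack between 0.04 and 0.061 m); the robot touches nothing.
It fails at once if a bystander is shifted by more than 30 mm (distance of any of row1, row2, row3, inflator, tape, tin, sander from where it was at the start of the episode above 0.03 m).
Of pad1, pad2, pad3, pad4 only 3 to 4 are there at a start; the rules pass over those that are not, and their reading is None.
Of bottle_a, bottle_b only 1 to 2 are there at a start; the rules pass over those that are not, and their reading is None.
At some moment in a run one of lever may be knocked a few centimetres aside while the robot is not near it.
It also fails if it takes over 210 s, if anything falls off the work surface, if the arm or the gripper's body presses on something with over 40 N, if the wrist force passes 120 N, or if a joint passes its speed limit or range.

## Working session

There is one attempt and no reset: what is moved stays moved. The work goes in short steps, Python scripts to look and compute and a tool call to move; the robot and the scene stay as the last step left them, time stands still between calls to the robot, and variables do not carry over. Pictures are saved under pics/ and viewed, and the job is handed in when it is done.

Besides the shell and the picture viewer there is one more tool, called as name(argument=value, ...), one argument or row to a line, values as JSON. play_rows: Moves the arm, as the interface text tells. Its arguments: {"type":"object","properties":{"motion":{"type":"array","items":{"type":"number"}},"newtons":{"type":"number"}},"required":["motion"]}

```bash
ls; mkdir -p pics
python3 - <<'E'
from cell import *
import cv2,numpy as np
print(read_state())
for c in ("scene","side","wrist"):
    im,d=camera(c); cv2.imwrite(f"pics/{c}0.png",im); p=camera_params(c); print(c,p)
    np.save(f"pics/{c}0.npy",d)
E
```

```text
pics
{'clock': 0.0, 'joints': array([-1.30660971e+00,  3.00466907e-01,  1.52156722e+00,  3.67317876e-05,
        1.32068080e+00, -6.66222436e-02]), 'qd': array([ 0.00219178, -0.00139175,  0.00129662,  0.00037692, -0.00037011,
        0.00061226]), 'effort': array([-6.26231249e-04, -5.31806016e+01, -3.52738452e+01,  7.08359806e-02,
        2.43834121e-02, -9.51102015e-05]), 'eef_pos': array([ 178.5734579 , -519.93748654,  204.89448972]), 'eef_rot': array([3.0432788 , 1.56967349, 1.80328223]), 'wrist_force': array([-0.63311532, -0.55387731,  0.85266009]), 'moment': array([ 0.05489527, -0.02012432,  0.02641097]), 'finger_gap': 93.77540820657661}
scene {'fx': 422.00903545169734, 'fy': 422.00903545169734, 'cx': 259.2193494812672, 'cy': 190.73068629356942, 'T': array([[-6.44816111e-01,  5.92627394e-01, -4.82705868e-01,
         1.09178977e+03],
       [ 7.64139973e-01,  5.14192712e-01, -3.89481651e-01,
         4.67744462e+02],
       [ 1.73863434e-02, -6.19998893e-01, -7.84410025e-01,
         9.79007367e+02],
       [ 0.00000000e+00,  0.00000000e+00,  0.00000000e+00,
         1.00000000e
[... 220 characters left out ...]
1624749e-01,  6.18685271e-01, -6.42855833e-01,
         1.01154210e+03],
       [ 2.81994698e-04, -7.20423376e-01, -6.93534483e-01,
         1.15988780e+03],
       [ 0.00000000e+00,  0.00000000e+00,  0.00000000e+00,
         1.00000000e+00]])}
wrist {'fx': 279.1530550630334, 'fy': 279.1530550630334, 'cx': 254.72526569895186, 'cy': 189.09529073387026, 'T': array([[ 3.24510686e-01, -9.16232533e-01, -2.34969700e-01,
         2.47366353e+02],
       [-9.45881200e-01, -3.14667387e-01, -7.93296302e-02,
        -4.98230903e+02],
       [-1.25291342e-03,  2.47996734e-01, -9.68760058e-01,
         3.83931258e+02],
       [ 0.00000000e+00,  0.00000000e+00,  0.00000000e+00,
         1.00000000e+00]])}
```

View pics/scene0.png

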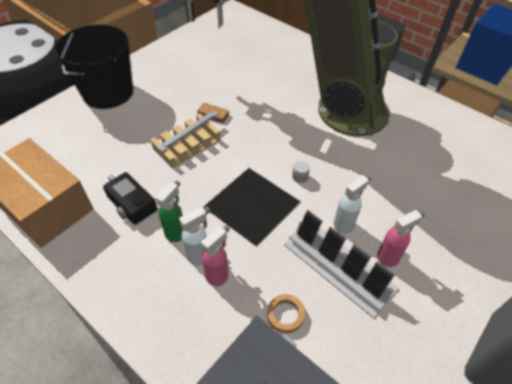

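View pics/side0.png

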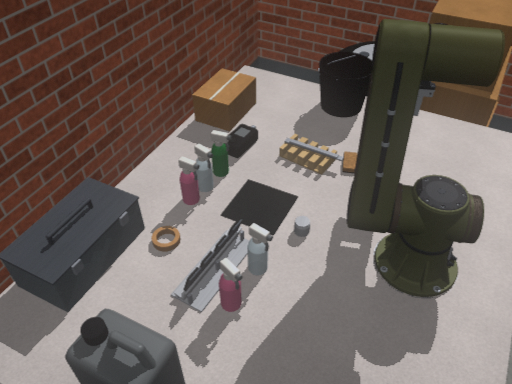

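View pics/wrist0.png

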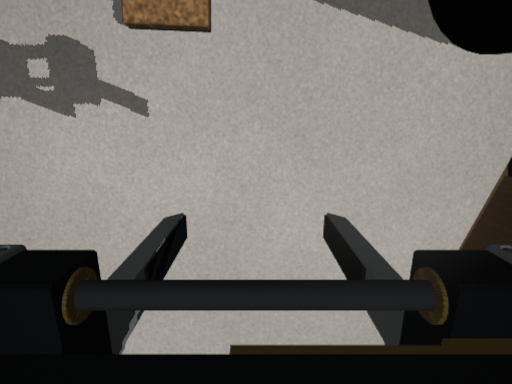

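```bash
cat > h.py <<'E'
from cell import *
import cv2,numpy as np
from scipy.spatial.transform import Rotation as Rn
def tow(p,P): 
    return p["T"][:3,:3]@np.asarray(P)+p["T"][:3,3]
def cloud(p,d,mask=None):
    v,u=np.nonzero((d>0) if mask is None else (mask&(d>0)))
    z=d[v,u]; P=np.c_[(u-p["cx"])/p["fx"]*z,(v-p["cy"])/p["fy"]*z,z]
    return P@p["T"][:3,:3].T+p["T"][:3,3]
def pix(p,W):
    P=p["T"][:3,:3].T@(np.asarray(W,float)-p["T"][:3,3]); return p["fx"]*P[0]/P[2]+p["cx"],p["fy"]*P[1]/P[2]+p["cy"]
E
python3 - <<'E'
from h import *
for c in ("scene","side"):
    camera(c); p=camera_params(c)
    for n in "bottle_a lever pad1 stand rack mat row1 inflator tape tin sander".split():
        r=place_of(c,n)
        for o in r[:6]: print(c,n,round(o["conf"],2),np.round(tow(p,o["at"])), np.round(pix(p,tow(p,o["at"]))))
E
```

```text
scene bottle_a 0.73 [423. 232.  -3.] [343. 223.]
scene bottle_a 0.61 [439. 382.   1.] [387. 257.]
scene bottle_a 0.17 [548. 335.  61.] [354. 264.]
scene lever 0.55 [ 476. -320.   38.] [189. 132.]
scene pad1 0.94 [546. 340.  63.] [357. 264.]
scene pad1 0.8 [543. 264.  63.] [332. 245.]
scene pad1 0.68 [553. 398.  61.] [376. 280.]
scene pad1 0.61 [537. 187.  64.] [308. 227.]
scene stand 0.6 [542. 301.  -2.] [340. 266.]
scene rack 0.7 [ 495. -320.   -3.] [187. 144.]
scene rack 0.39 [774.  79.  -1.] [216. 277.]
scene mat 0.68 [537.  -4.  -1.] [253. 203.]
scene row1 0.78 [753. -98.   1.] [174. 233.]
scene row1 0.7 [772.  76.  -1.] [216. 276.]
scene row1 0.55 [761.   3.  -3.] [199. 257.]
scene inflator 0.76 [ 760. -266.   -2.] [133. 203.]
scene tape 0.68 [738. 270.  -1.] [284. 314.]
scene tin 0.67 [362.  41.  -3.] [301. 177.]
scene sander 0.59 [ 336. -356.   -5.] [213. 115.]
side bottle_a 0.69 [424. 235.   5.] [258. 267.]
side bottle_a 0.63 [ 759. -270.    0.] [241. 146.]
side bottle_a 0.55 [438. 381.  -1.] [231. 303.]
side lever 0.58 [ 477. -324.   43.] [312. 150.]
side pad1 0.7 [533. 190.  68.] [233. 231.]
side pad1 0.61 [543. 261.  65.] [219. 247.]
side pad1 0.6 [549. 335.  61.] [204. 264.]
side pad1 0.51 [553. 401.  61.] [191. 280.]
side stand 0.94 [542. 294.  -2.] [215. 268.]
side rack 0.6 [ 490. -320.    0.] [308. 158.]
side mat 0.88 [539.  -5.   3.] [260. 205.]
side row1 0.77 [769.  82.   4.] [190. 200.]
side row1 0.66 [761.  -3.   1.] [205. 186.]
side inflator 0.65 [ 762. -267.   -1.] [240. 146.]
side inflator 0.52 [ 474. -323.   41.] [313. 151.]
side tape 0.71 [549. 404.  65.] [191. 281.]
side tape 0.62 [738. 274.   3.] [166. 240.]
side tin 0.82 [368.  37.  -4.] [300. 231.]
side sander 0.8 [ 337. -354.    2.] [349. 164.]
side sander 0.68 [738. 270.   5.] [166. 239.]
```

The scene picture shows both bottles, pink at about (393,243) and clear at (348,210), in front of the stand. Four pads lean on the stand, from (309,227) to (377,278). The lever lies on the rack at (187,130), and the mat at (253,205) is clear. Next I'll measure the yaws from the depth clouds.

```bash
cat > m.py <<'E'
from h import *
for c in ("scene","side"):
    im,d=camera(c); p=camera_params(c); C=cloud(p,d)
    def sel(x0,x1,y0,y1,z0,z1):
        m=(C[:,0]>x0)&(C[:,0]<x1)&(C[:,1]>y0)&(C[:,1]<y1)&(C[:,2]>z0)&(C[:,2]<z1); return C[m]
    def rect(name,P):
        if len(P)<5: print(c,name,"none"); return
        r=cv2.minAreaRect(P[:,:2].astype(np.float32)); 
        print(c,name,len(P),"ctr",np.round(r[0],1),"size",np.round(r[1],1),"ang",round(r[2],1),"zmed",round(float(np.median(P[:,2])),1))
    rect("racktop",sel(380,600,-450,-200,34,47))
    rect("lever",sel(350,620,-480,-180,49,62))
    g=sel(380,700,-150,150,-20,30)
    for o in masks_of(c,"lever")[:1]: rect("levermask",cloud(p,d,o["region"]))
    for o in masks_of(c,"rack")[:1]: rect("rackmask",cloud(p,d,o["region"]))
    for o in masks_of(c,"mat")[:1]:
        rect("matmask",cloud(p,d,cv2.erode(o["region"].astype(np.uint8),np.ones((3,3)))>0))
    for o in masks_of(c,"stand")[:1]: rect("standmask",cloud(p,d,o["region"]))
    for nm,(x,y) in dict(a=(438,382),b=(424,234)).items():
        rect("head"+nm,sel(x-60,x+60,y-60,y+60,150,200))
        rect("body"+nm,sel(x-60,x+60,y-60,y+60,30,100))
        Q=sel(x-60,x+60,y-60,y+60,165,200); print(np.round(Q[:,:2].mean(0),1), Q[:,2].max())
    for o in masks_of(c,"pad1"):
        if o["conf"]<.3: continue
        P=cloud(p,d,cv2.erode(o["region"].astype(np.uint8),np.ones((3,3)))>0); 
        if len(P)<5: continue
        T=P[P[:,2]>np.percentile(P[:,2],80)]
        print(c,"pad",round(o["conf"],2),len(P),np.round(P.mean(0),1),"top",np.round(T.mean(0),1),P[:,2].max())
E
python3 m.py
```

```text
scene racktop 852 ctr [ 489.3 -318.7] size [115.  209.8] ang 81.9 zmed 40.4
scene lever 304 ctr [ 476.1 -322.2] size [ 25.4 233.8] ang 87.9 zmed 51.9
scene levermask 451 ctr [ 475.5 -346. ] size [ 73.  233.7] ang 87.9 zmed 50.6
scene rackmask 1545 ctr [ 496.4 -320.3] size [119.5 195.2] ang 82.6 zmed 32.1
scene matmask 3523 ctr [540.4  -3.7] size [195.2 196.2] ang 0.2 zmed 2.7
scene standmask 1258 ctr [437.1 390.9] size [51.6 73.9] ang 46.3 zmed 111.4
scene heada 390 ctr [426.9 388. ] size [25.  75.6] ang 69.5 zmed 177.8
scene bodya 393 ctr [454.1 383.7] size [28.7 59.2] ang 3.6 zmed 66.3
[433.9 386.8] 183.57579287440626
scene headb 334 ctr [415.1 239.8] size [24.6 75.9] ang 80.1 zmed 178.2
scene bodyb 362 ctr [442.  241.3] size [31.9 59.3] ang 16.6 zmed 67.0
[422.6 240. ] 183.88780604416218
scene pad 0.92 460 [544.7 264.4  72.3] top [532.9 262.9 100.6] 105.66911186402444
scene pad 0.84 548 [554.3 400.9  72.8] top [541.9 400.6 100.6] 106.07495674965219
scene pad 0.7 442 [539.9 191.1  71.2] top [527.8 191.1  99.9] 105.06002816435023
scene pad 0.66 456 [549.8 335.3  73. ] top [538.3 335
[... 202 characters left out ...]
490.2 -357. ] size [ 99.4 268.2] ang 88.2 zmed 52.6
side rackmask 1081 ctr [ 487.6 -340.3] size [172.4 202.5] ang 80.5 zmed 33.5
side matmask 2128 ctr [539.8  61.7] size [329.7 197.5] ang 89.5 zmed 5.5
side standmask 2141 ctr [506.7 287.6] size [325.9 184.1] ang 85.3 zmed 8.8
side heada 309 ctr [426.4 388.3] size [25.3 72.7] ang 69.8 zmed 180.3
side bodya 298 ctr [430.6 396.1] size [59.7 36.2] ang 27.5 zmed 66.6
[425.2 390.6] 187.90351356969393
side headb 294 ctr [414.9 240.9] size [27.6 71.5] ang 79.4 zmed 178.6
side bodyb 292 ctr [420.5 250.8] size [60.  34.1] ang 24.5 zmed 65.8
[414.9 242.8] 187.44488377774405
side pad 0.45 80 [540.  410.4  94.9] top [535.6 405.5 106.7] 108.91585253329731
```

```bash
cat >> h.py <<'E'
def pose():
    s=read_state(); R=Rn.from_euler("xyz",s["eef_rot"]); return np.array(s["eef_pos"]),R,s
def tgt(xaxis,zaxis):
    x=np.array(xaxis,float);x/=np.linalg.norm(x);z=np.array(zaxis,float);z-=x*(x@z);z/=np.linalg.norm(z)
    return Rn.from_matrix(np.c_[x,np.cross(z,x),z])
def go(P=None,Rt=None):
    """print the turn (rotvec in tool) and the shift (in tool axes AFTER the turn, and before), with rows"""
    p,R,s=pose()
    print("at",np.round(p,1),"tool x",np.round(R.as_matrix()[:,0],3),"tool z",np.round(R.as_matrix()[:,2],3),"gap",round(s["finger_gap"],1),"t",round(s["clock"],1),"F",np.round(s["wrist_force"],1))
    print("q",np.round(s["joints"],2))
    R2=R
    if Rt is not None:
        rv=(R.inv()*Rt).as_rotvec(); n=int(np.ceil(np.linalg.norm(rv)/0.14)); print("turn",np.round(rv,4),"rows",n, "per", np.round(rv/max(n,1),4)); R2=Rt
    if P is not None:
        d=R2.inv().apply(np.array(P)-p)/1000; n=int(np.ceil(np.linalg.norm(d)/0.045)); print("shift",np.round(d,4),"rows",n,"per",np.round(d/max(n,1),4))
E
python3 - <<'E'
from h import *
y=np.deg2rad(-2.2)
go([472,-322,150],tgt([0,0,-1],[-np.sin(y),np.cos(y),0]))
go([472,-322,150],tgt([0,0,-1],[np.sin(y),-np.cos(y),0]))
E
```

```text
at [ 178.6 -520.2  205.4] tool x [-0. -0. -1.] tool z [ 0.325 -0.946  0.   ] gap 93.7 t 1.9 F [ 0.8 -0.7  0.5]
q [-1.31  0.3   1.52 -0.    1.32 -0.07]
turn [-2.7723 -0.      0.    ] rows 20 per [-0.1386 -0.      0.    ]
shift [ 0.0554 -0.2855  0.2093] rows 8 per [ 0.0069 -0.0357  0.0262]
at [ 178.6 -520.2  205.4] tool x [-0. -0. -1.] tool z [ 0.325 -0.946  0.   ] gap 93.7 t 1.9 F [ 0.8 -0.7  0.5]
q [-1.31  0.3   1.52 -0.    1.32 -0.07]
turn [0.3693 0.     0.    ] rows 3 per [0.1231 0.     0.    ]
shift [ 0.0554  0.2855 -0.2093] rows 8 per [ 0.0069  0.0357 -0.0262]
```

play_rows(
  motion=[0.123, 0, 0, 0, 0, 0, -1, 0.123, 0, 0, 0, 0, 0, -1, 0.123, 0, 0, 0, 0, 0, -1, 0, 0, 0, 0, 0.0357, -0.0262, -1, 0, 0, 0, 0, 0.0357, -0.0262, -1, 0, 0, 0, 0, 0.0357, -0.0262, -1, 0, 0, 0, 0, 0.0357, -0.0262, -1, 0, 0, 0, 0, 0.0357, -0.0262, -1, 0, 0, 0, 0, 0.0357, -0.0262, -1, 0, 0, 0, 0, 0.0357, -0.0262, -1, 0, 0, 0, 0, 0.0357, -0.0262, -1, 0, 0, 0, 0, 0, 0, -1],
  newtons=30,
)

```text
clock: 3.15
eef_pos: [485.4, -319.0, 205.4]
eef_rot: [0.818, 1.57, -0.811]
wrist_force: [-0.9, -0.1, -1.3]
finger_gap: 93.6
```

Run:
```python
from h import *
p,R,s=pose(); c=camera_params("wrist"); im,d=camera("wrist"); cv2.imwrite("pics/w1.png",im)
y=np.deg2rad(-2.2)
go([472,-322,150],tgt([0,0,-1],[np.sin(y),-np.cos(y),0]))
C=cloud(c,d)
def sel(x0,x1,y0,y1,z0,z1):
    m=(C[:,0]>x0)&(C[:,0]<x1)&(C[:,1]>y0)&(C[:,1]<y1)&(C[:,2]>z0)&(C[:,2]<z1); return C[m]
for nm,z0,z1 in (("rack",36,47),("lever",49,60)):
    P=sel(360,620,-420,-220,z0,z1)
    r=cv2.minAreaRect(P[:,:2].astype(np.float32)); print(nm,len(P),r,np.median(P[:,2]))
np.save("pics/w1.npy",d); np.save("pics/w1T.npy",c["T"])
for n in("rack","lever"):
    for o in place_of("wrist",n)[:2]: print(n,o["conf"],tow(c,o["at"]))
```

```text
at [ 483.8 -320.3  205.4] tool x [ 0.    -0.001 -1.   ] tool z [-0.059 -0.998  0.001] gap 94.2 t 3.2 F [-0.2  0.6 -0. ]
q [-0.65  0.37  1.43 -0.    1.34  0.98]
turn [-0.021   0.001  -0.0003] rows 1 per [-0.021   0.001  -0.0003]
shift [ 0.0554 -0.0117  0.0022] rows 2 per [ 0.0277 -0.0059  0.0011]
rack 6482 ((482.1293640136719, -319.00714111328125), (109.95948028564453, 215.2515106201172), 81.47461700439453) 41.74556988130627
lever 2997 ((476.08056640625, -324.7353820800781), (25.1988468170166, 233.00900268554688), 87.31222534179688) 53.39290552160338
rack 0.72 [ 493.64132587 -320.32638319   -3.82295596]
lever 0.86 [ 474.87828225 -325.12447559   41.14076835]
```

View pics/w1.png

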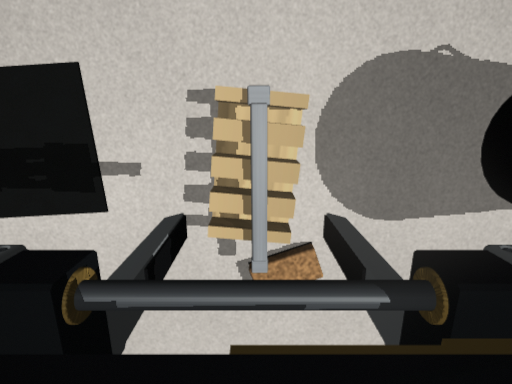

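The wrist picture shows the rack in the upper middle, (210..308, 88..240), with the lever across it at (259,90–270) and the sander beside the lever's near end at (285,262). Next I fit the slots.

```bash
cat > rackfit.py <<'E'
from h import *
from scipy.optimize import minimize
def fit(C,x0=(493,-320,-0.14),verbose=True,excl=None):
    m=(np.abs(C[:,0]-493)<120)&(np.abs(C[:,1]+320)<80)&(C[:,2]>30)&(C[:,2]<48)
    T=C[m][:,:2]; z=C[m][:,2]
    T=T[z>np.median(z)-5]
    # top surface model: bars between slots
    def cost(v):
        c,s=np.cos(v[2]),np.sin(v[2]); D=T-np.array(v[:2]); u=c*D[:,0]+s*D[:,1]; w=-s*D[:,0]+c*D[:,1]
        pen=np.maximum(0,np.abs(u)-95)+np.maximum(0,np.abs(w)-55)
        for k in(-69,-23,23,69): pen+=np.maximum(0,10-np.abs(u-k))
        return np.minimum(pen,10).mean()
    best=None
    for dx in np.arange(-20,21,4):
        for th in np.arange(-0.22,0.0,0.04):
            r=minimize(cost,(x0[0]+dx,x0[1],th),method="Nelder-Mead",options=dict(initial_simplex=np.array([[x0[0]+dx,x0[1],th],[x0[0]+dx+4,x0[1],th],[x0[0]+dx,x0[1]+5,th],[x0[0]+dx,x0[1],th+.03]])))
            if best is None or r.fun<best.fun: best=r
    print("rack fit",np.round(best.x,3),"deg",round(np.rad2deg(best.x[2]),2),"cost",round(best.fun,3),len(T))
    return best.x
if __name__=="__main__":
    c=camera_params("wrist"); c["T"]=np.load("pics/w1T.npy"); d=np.load("pics/w1.npy")
    fit(cloud(c,d))
    for n in("scene","side"):
        p=camera_params(n); fit(cloud(p,np.load(f"pics/{n}0.npy")))
E
python3 rackfit.py
```

```text
rack fit [ 4.94723e+02 -3.20903e+02 -1.49000e-01] deg -8.54 cost 0.008 6466
rack fit [ 4.95189e+02 -3.18951e+02 -1.50000e-01] deg -8.62 cost 0.383 856
rack fit [ 4.95736e+02 -3.18343e+02 -1.48000e-01] deg -8.48 cost 0.422 486
```

play_rows(
  motion=[0, 0, 0, 0.034, -0.0031, 0.0013, -1, 0, 0, 0, 0.034, -0.0031, 0.0013, -1, 0, 0, 0, 0.034, -0.0031, 0.0013, -1, 0, 0, 0, 0.034, -0.0031, 0.0013, -1, 0, 0, 0, 0, 0, 0, -1],
)

```text
clock: 3.8
eef_pos: [464.2, -332.5, 67.6]
eef_rot: [0.682, 1.565, -0.96]
wrist_force: [0.3, 0.2, -0.9]
finger_gap: 94.1
```

Run:
```python
from h import *
y=np.deg2rad(-2.7)
go([471,-324.8,46],tgt([0,0,-1],[np.sin(y),-np.cos(y),0]))
```

```text
at [ 464.2 -332.5   67.6] tool x [ 0.003 -0.005 -1.   ] tool z [-0.071 -0.997  0.004] gap 94.1 t 3.8 F [ 0.3  0.2 -0.9]
q [-0.68  0.49  1.6  -0.    1.05  0.96]
turn [-0.0237  0.0043 -0.0034] rows 1 per [-0.0237  0.0043 -0.0034]
shift [ 0.0216  0.0064 -0.008 ] rows 1 per [ 0.0216  0.0064 -0.008 ]
```

play_rows(
  motion=[-0.022, 0.004, -0.003, 0, 0.006, -0.008, -1, 0, 0, 0, 0, 0, 0, -1, 0, 0, 0, 0.01, 0, 0, -1, 0, 0, 0, 0.008, 0, 0, -1, 0, 0, 0, 0, 0, 0, -1],
)

```text
clock: 4.3
eef_pos: [472.6, -327.2, 54.5]
eef_rot: [0.965, 1.563, -0.655]
wrist_force: [-0.1, -0.2, -0.9]
finger_gap: 93.7
```

Run:
```python
from h import *
y=np.deg2rad(-2.7)
go([471,-324.8,46],tgt([0,0,-1],[np.sin(y),-np.cos(y),0]))
c=camera_params("side"); im,d=camera("side"); cv2.imwrite("pics/s2.png",im)
camera("wrist"); c=camera_params("wrist")
for o in place_of("wrist","lever")[:2]: print(o["conf"],tow(c,o["at"]))
```

```text
at [ 472.6 -327.2   54.5] tool x [ 0.006 -0.005 -1.   ] tool z [-0.049 -0.999  0.005] gap 93.7 t 4.3 F [-0.1 -0.2 -0.9]
q [-0.67  0.51  1.6   0.    1.02  0.95]
turn [-0.0018  0.0046 -0.0066] rows 1 per [-0.0018  0.0046 -0.0066]
shift [ 0.0085 -0.0017 -0.0023] rows 1 per [ 0.0085 -0.0017 -0.0023]
0.66 [ 475.31210622 -326.87360698   42.39118697]
```

play_rows(
  motion=[0, 0.004, -0.006, 0.009, -0.0015, -0.001, -1, 0, 0, 0, 0, 0, 0, -1, 0, 0, 0, 0, 0, 0, 1, 0, 0, 0, 0, 0, 0, 1, 0, 0, 0, 0, 0, 0, 1, 0, 0, 0, 0, 0, 0, 1, 0, 0, 0, 0, 0, 0, 1, 0, 0, 0, 0, 0, 0, 1, 0, 0, 0, 0, 0, 0, 1, 0, 0, 0, 0, 0, 0, 1],
  newtons=35,
)

```text
clock: 5.45
eef_pos: [471.5, -326.5, 46.2]
eef_rot: [0.884, 1.569, -0.736]
wrist_force: [-0.4, -0.0, 0.8]
finger_gap: 33.4
```

Run:
```python
from h import *
go([539,-66,60])
```

```text
at [ 471.5 -326.5   46.2] tool x [ 0.001 -0.001 -1.   ] tool z [-0.049 -0.999  0.001] gap 33.4 t 5.5 F [-0.4 -0.   0.8]
q [-0.67  0.53  1.6  -0.    1.01  0.95]
shift [-0.014   0.0546 -0.2635] rows 6 per [-0.0023  0.0091 -0.0439]
```

play_rows(
  motion=[0, 0, 0, 0, 0, 0, 1, 0, 0, 0, 0, 0, 0, 1, 0, 0, 0, 0, 0, 0, 1, 0, 0, 0, 0, 0, 0, 1, 0, 0, 0, -0.02, 0, 0, 1, 0, 0, 0, -0.02, 0, 0, 1, 0, 0, 0, -0.02, 0, 0, 1, 0, 0, 0, 0, 0, 0, 1],
)

```text
clock: 6.25
eef_pos: [470.2, -325.7, 105.7]
eef_rot: [-2.048, 1.568, 2.616]
wrist_force: [-0.4, 0.9, -3.4]
finger_gap: 19.6
```

Run:
```python
from h import *
go([535,-68,110])
im,d=camera("side"); cv2.imwrite("pics/s3.png",im[80:280,150:450].repeat(2,0).repeat(2,1))
```

```text
at [ 470.2 -325.7  105.7] tool x [-0.003  0.002 -1.   ] tool z [-0.049 -0.999 -0.001] gap 19.6 t 6.2 F [-0.4  0.9 -3.4]
q [-0.67  0.45  1.56 -0.    1.14  0.95]
shift [-0.004   0.052  -0.2606] rows 6 per [-0.0007  0.0087 -0.0434]
```

View pics/s3.png

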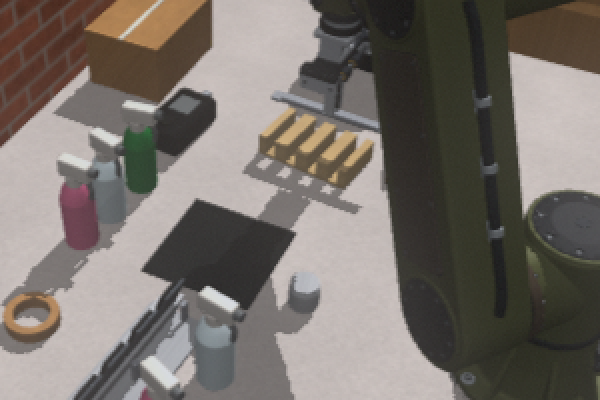

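play_rows(
  motion=[0, 0, 0, 0, 0.0087, -0.043, 1, 0, 0, 0, 0, 0.0087, -0.043, 1, 0, 0, 0, 0, 0.0087, -0.043, 1, 0, 0, 0, 0, 0.0087, -0.043, 1, 0, 0, 0, 0, 0.0087, -0.035, 1, 0, 0, 0, 0, 0.004, -0.02, 1, 0, 0, 0, 0, 0, 0, 1, 0, 0, 0, 0, 0, 0, 1],
)

```text
clock: 7.1
eef_pos: [524.9, -91.9, 92.0]
eef_rot: [-1.896, 1.551, 2.765]
wrist_force: [-0.2, -0.2, -3.1]
finger_gap: 19.4
```

Run:
```python
from h import *
go([535,-66,10], tgt([0,0,-1],[-.035,-1,0]))
```

```text
at [524.9 -91.9  92. ] tool x [-0.019  0.007 -1.   ] tool z [-0.051 -0.999 -0.006] gap 19.4 t 7.1 F [-0.2 -0.2 -3.1]
q [-0.24  0.4   1.67  0.    1.09  1.38]
turn [-0.0164 -0.0066  0.019 ] rows 1 per [-0.0164 -0.0066  0.019 ]
shift [ 0.082   0.0092 -0.0262] rows 2 per [ 0.041   0.0046 -0.0131]
```

play_rows(
  motion=[-0.016, -0.0066, 0.019, 0.02, 0.005, -0.013, 1, 0, 0, 0, 0.02, 0.004, -0.013, 1, 0, 0, 0, 0.02, 0, 0, 1, 0, 0, 0, 0, 0, 0, 1, 0, 0, 0, 0, 0, 0, 1],
)

```text
clock: 7.6
eef_pos: [533.2, -70.0, 27.8]
eef_rot: [-1.305, 1.569, -2.915]
wrist_force: [-0.4, -0.1, -3.6]
finger_gap: 19.2
```

Run:
```python
from h import *
go([535,-66,9.5], tgt([0,0,-1],[-.035,-1,0]))
```

```text
at [533.2 -70.   27.8] tool x [-0.002 -0.    -1.   ] tool z [-0.04  -0.999  0.001] gap 19.2 t 7.6 F [-0.4 -0.1 -3.6]
q [-0.2   0.49  1.71 -0.    0.94  1.41]
turn [-0.0049  0.0006  0.0021] rows 1 per [-0.0049  0.0006  0.0021]
shift [ 0.0183  0.0016 -0.004 ] rows 1 per [ 0.0183  0.0016 -0.004 ]
```

play_rows(
  motion=[0, 0, 0, 0.009, 0.001, -0.002, 1, 0, 0, 0, 0.007, 0, 0, 1, 0, 0, 0, 0.002, 0, 0, 1, 0, 0, 0, 0, 0, 0, 1],
)

```text
clock: 8.0
eef_pos: [535.1, -69.6, 10.2]
eef_rot: [0.429, 1.57, -1.184]
wrist_force: [-0.1, -0.8, -3.6]
finger_gap: 19.4
```

Run:
```python
from h import *
go([535,-66,8])
```

```text
at [535.1 -69.6  10.2] tool x [ 0.    -0.001 -1.   ] tool z [-0.042 -0.999  0.001] gap 19.4 t 8.0 F [-0.1 -0.8 -3.6]
q [-0.2   0.52  1.71 -0.    0.91  1.42]
shift [ 0.0022 -0.0002 -0.0035] rows 1 per [ 0.0022 -0.0002 -0.0035]
```

play_rows(
  motion=[0, 0, 0, 0, 0, -0.005, 1, 0, 0, 0, 0.002, 0, 0, 1, 0, 0, 0, 0, 0, 0, 1, 0, 0, 0, 0, 0, 0, 0.4, 0, 0, 0, 0, 0, 0, 0.2, 0, 0, 0, 0, 0, 0, 0.0, 0, 0, 0, 0, 0, 0, 0.0, 0, 0, 0, -0.02, 0, 0, -0.2, 0, 0, 0, -0.04, 0, 0, -1, 0, 0, 0, -0.045, 0, 0, -1, 0, 0, 0, -0.045, 0, 0, -1, 0, 0, 0, -0.045, 0, 0, -1, 0, 0, 0, 0, 0, 0, -1],
)

```text
clock: 9.3
eef_pos: [535.2, -64.0, 212.4]
eef_rot: [1.103, 1.568, -0.51]
wrist_force: [-0.1, 0.2, -0.2]
finger_gap: 91.0
```

```bash
cat > look.py <<'E'
from h import *
import sys
tag=sys.argv[1]
for c in ("scene","side"):
    im,d=camera(c); cv2.imwrite(f"pics/{c}_{tag}.png",im); np.save(f"pics/{c}_{tag}.npy",d)
    p=camera_params(c)
    for n in sys.argv[2:]:
        for o in place_of(c,n):
            if o["conf"]>.35: print(c,n,round(o["conf"],2),np.round(tow(p,o["at"])))
E
python3 look.py 4 lever
python3 - <<'E'
from h import *
t=np.deg2rad(-20); p,R,s=pose()
print("bottle a yaw -20"); go([430,386,300],tgt([0,0,-1],[np.sin(t),-np.cos(t),0]))
t=np.deg2rad(-10); print("bottle b"); go([424,239,300],tgt([0,0,-1],[np.sin(t),-np.cos(t),0]))
E
```

```text
scene lever 0.88 [542. -61.   3.]
side lever 0.57 [541. -67.   5.]
bottle a yaw -20
at [532.7 -63.6 204.8] tool x [-0.009  0.001 -1.   ] tool z [-0.042 -0.999 -0.   ] gap 93.9 t 9.5 F [ 0.3 -0.5 -0.9]
q [-0.19  0.28  1.55 -0.    1.32  1.43]
turn [0.3071 0.0011 0.0089] rows 3 per [0.1024 0.0004 0.003 ]
shift [-0.0952 -0.2503 -0.3873] rows 11 per [-0.0087 -0.0228 -0.0352]
bottle b
at [532.7 -63.6 204.8] tool x [-0.009  0.001 -1.   ] tool z [-0.042 -0.999 -0.   ] gap 93.9 t 9.5 F [ 0.3 -0.5 -0.9]
q [-0.19  0.28  1.55 -0.    1.32  1.43]
turn [0.1325 0.0004 0.0089] rows 1 per [0.1325 0.0004 0.0089]
shift [-0.0952 -0.1596 -0.2791] rows 8 per [-0.0119 -0.0199 -0.0349]
```

View pics/side_4.png

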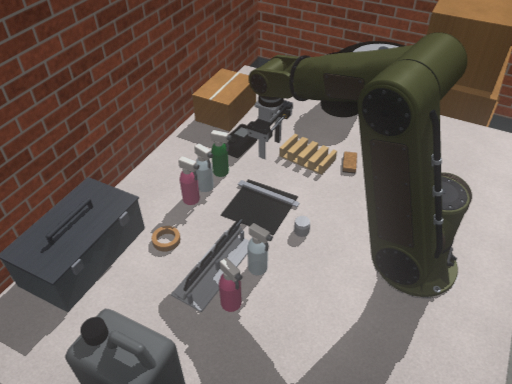

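play_rows(
  motion=[-0.14, 0, 0, -0.005, 0, 0, -1, -0.14, 0, 0, -0.005, 0, 0, -1, -0.14, 0, 0, -0.005, 0, 0, -1, -0.14, 0, 0, -0.005, 0, 0, -1, -0.14, 0, 0, -0.005, 0, 0, -1, -0.14, 0, 0, -0.005, 0, 0, -1, -0.14, 0, 0, -0.005, 0, 0, -1, -0.14, 0, 0, -0.005, 0, 0, -1, -0.14, 0, 0, -0.005, 0, 0, -1, -0.14, 0, 0, -0.005, 0, 0, -1, -0.14, 0, 0, -0.005, 0, 0, -1, -0.14, 0, 0, -0.005, 0, 0, -1, -0.14, 0, 0, -0.005, 0, 0, -1, -0.14, 0, 0, -0.005, 0, 0, -1, -0.14, 0, 0, -0.005, 0, 0, -1, -0.14, 0, 0, -0.005, 0, 0, -1, -0.14, 0, 0, -0.005, 0, 0, -1, -0.14, 0, 0, -0.005, 0, 0, -1, -0.14, 0, 0, -0.005, 0, 0, -1, 0, 0, 0, 0, 0, 0, -1],
)

```text
clock: 11.5
eef_pos: [527.8, -62.9, 266.1]
eef_rot: [1.813, 1.501, 2.97]
wrist_force: [0.5, 0.5, 0.2]
finger_gap: 93.9
```

Run:
```python
from h import *
t=np.deg2rad(-10); print("bottle b"); go([424,239,290],tgt([0,0,-1],[-np.sin(t),np.cos(t),0]))
```

```text
bottle b
at [527.8 -62.9 266.1] tool x [-0.069  0.012 -0.998] tool z [ 0.401  0.916 -0.017] gap 93.9 t 11.5 F [0.5 0.5 0.2]
q [-0.19  0.26  1.43 -0.    1.52 -1.34]
turn [-0.239  -0.0086 -0.0697] rows 2 per [-0.1195 -0.0043 -0.0348]
shift [-0.0239  0.1547  0.2793] rows 8 per [-0.003   0.0193  0.0349]
```

play_rows(
  motion=[-0.12, -0.004, -0.035, 0, 0, 0, -1, -0.12, -0.004, -0.035, 0, 0, 0, -1, 0, 0, 0, -0.003, 0.0193, 0.0349, -1, 0, 0, 0, -0.003, 0.0193, 0.0349, -1, 0, 0, 0, -0.003, 0.0193, 0.0349, -1, 0, 0, 0, -0.003, 0.0193, 0.0349, -1, 0, 0, 0, -0.003, 0.0193, 0.0349, -1, 0, 0, 0, -0.003, 0.0193, 0.0349, -1, 0, 0, 0, -0.003, 0.0193, 0.0349, -1, 0, 0, 0, 0, 0, 0, -1, 0, 0, 0, 0, 0, 0, -1],
)

```text
clock: 12.6
eef_pos: [433.8, 211.0, 272.4]
eef_rot: [1.92, 1.55, -3.009]
wrist_force: [0.1, -0.5, -0.3]
finger_gap: 94.1
```

```bash
cat > bot.py <<'E'
from h import *
import sys
x,y,t,z=map(float,sys.argv[1:5])
p,R,s=pose(); c=camera_params("wrist"); im,d=camera("wrist"); cv2.imwrite(f"pics/wb_{sys.argv[5]}.png",im)
C=cloud(c,d); m=(abs(C[:,0]-x)<70)&(abs(C[:,1]-y)<60)&(C[:,2]>150)&(C[:,2]<195); P=C[m]
if len(P)>20: print(len(P),cv2.minAreaRect(P[:,:2].astype(np.float32)),np.percentile(P[:,2],95))
for o in place_of("wrist","bottle_a")[:3]: print(o["conf"],tow(c,o["at"]))
t=np.deg2rad(t); go([x,y,z],tgt([0,0,-1],[-np.sin(t),np.cos(t),0]))
E
python3 bot.py 424 239 -10 290 b1
```

```text
1651 ((414.7043762207031, 236.18028259277344), (25.32139778137207, 72.03313446044922), 78.92813873291016) 182.74371970509284
0.78 [437.94789868 379.11726749  -1.14245053]
0.77 [427.36989736 235.02235997  -0.98910502]
at [434.2 210.2 272.6] tool x [-0.02  -0.003 -1.   ] tool z [ 0.215  0.977 -0.007] gap 93.7 t 12.7 F [ 0.5 -0.1  0. ]
q [ 0.37  0.11  1.59  0.01  1.46 -0.98]
turn [-0.0421 -0.0065 -0.0196] rows 1 per [-0.0421 -0.0065 -0.0196]
shift [-0.0174  0.0151  0.0266] rows 1 per [-0.0174  0.0151  0.0266]
```

View pics/wb_b1.png

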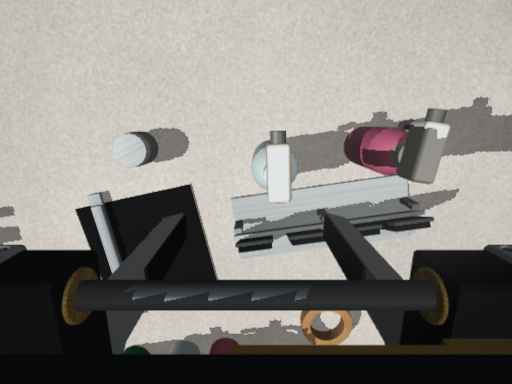

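The wrist picture shows the clear bottle's head at (279,170), the pink bottle at (390,150) beyond it, the pads on the stand near (330,230), and the lever on the mat at (105,225).

play_rows(
  motion=[-0.025, -0.006, -0.019, 0, 0.0145, 0.023, -1, 0, 0, 0, 0.01, 0, 0, -1, 0, 0, 0, 0.03, 0, 0, -1, 0, 0, 0, 0.03, 0, 0, -1, 0, 0, 0, 0, 0, 0, -1, 0, 0, 0, 0, 0, 0, -1],
)

```text
clock: 13.3
eef_pos: [427.5, 230.0, 199.2]
eef_rot: [2.683, 1.568, -2.236]
wrist_force: [-0.4, 0.2, 0.7]
finger_gap: 94.1
```

```bash
python3 bot.py 423 235 -11 147 b2
```

```text
2850 ((414.38037109375, 237.50579833984375), (28.965641021728516, 71.38629150390625), 79.20381927490234) 182.58779776015365
0.69 [435.01606725 379.89152112  -2.41572819]
0.56 [4.25128379e+02 2.36471989e+02 7.65580302e-02]
at [427.5 230.3 199.6] tool x [-0.001 -0.001 -1.   ] tool z [ 0.204  0.979 -0.002] gap 94.0 t 13.4 F [-0.5  0.5  1. ]
q [ 0.42  0.16  1.7  -0.    1.28 -0.95]
turn [-0.0138 -0.0016 -0.0003] rows 1 per [-0.0138 -0.0016 -0.0003]
shift [0.0526 0.0053 0.0037] rows 2 per [0.0263 0.0027 0.0019]
```

play_rows(
  motion=[-0.0138, 0, 0, 0.02, 0.005, 0.0045, -1, 0, 0, 0, 0.018, 0, 0, -1, 0, 0, 0, 0.012, 0, 0, -1, 0, 0, 0, 0, 0, 0, -1, 0, 0, 0, 0, 0, 0, 1, 0, 0, 0, 0, 0, 0, 1, 0, 0, 0, 0, 0, 0, 1, 0, 0, 0, 0, 0, 0, 1, 0, 0, 0, 0, 0, 0, 1, 0, 0, 0, 0, 0, 0, 1, 0, 0, 0, 0, 0, 0, 1, 0, 0, 0, 0, 0, 0, 1, 0, 0, 0, 0, 0, 0, 1, 0, 0, 0, 0, 0, 0, 1, 0, 0, 0, 0, 0, 0, 1],
  newtons=20,
)

```text
clock: 14.9
eef_pos: [427.7, 236.3, 156.6]
eef_rot: [-1.063, 1.559, 0.314]
wrist_force: [0.5, 0.2, 0.8]
finger_gap: 23.9
```

```bash
python3 bot.py 423 235 -11 147 b3
```

```text
5353 ((414.74188232421875, 235.54324340820312), (72.03978729248047, 44.57755661010742), 10.990551948547363) 188.1911960493305
0.88 [435.75752753 378.91212561  -0.44658947]
0.79 [4.25307047e+02 2.33996180e+02 8.82170596e-02]
at [427.7 236.3 156.6] tool x [ 0.011  0.004 -1.   ] tool z [0.193 0.981 0.006] gap 24.0 t 15.0 F [0.6 0.1 0.9]
q [ 0.43  0.21  1.76 -0.    1.17 -0.95]
turn [-0.0021  0.0057  0.0102] rows 1 per [-0.0021  0.0057  0.0102]
shift [ 0.0096  0.0043 -0.0022] rows 1 per [ 0.0096  0.0043 -0.0022]
```

View pics/wb_b3.png

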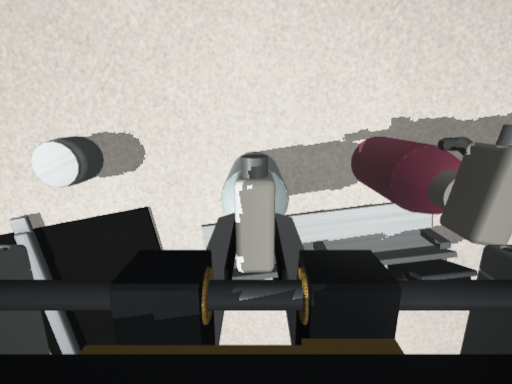

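Bottle_b is gripped at 24 mm. I lift it and carry it over to the far side of the mat.

play_rows(
  motion=[0, 0, 0, -0.02, 0, 0, 1, 0, 0, 0, -0.04, 0, 0, 1, 0, 0, 0, -0.04, 0, 0, 1, 0, 0, 0, -0.03, 0, 0, 1, 0, 0, 0, 0, -0.008, -0.03, 1, 0, 0, 0, -0.003, -0.008, -0.04, 1, 0, 0, 0, -0.003, -0.008, -0.04, 1, 0, 0, 0, -0.003, -0.03, -0.01, 1, 0, 0, 0, -0.003, -0.035, -0.009, 1, 0, 0, 0, -0.003, -0.035, -0.009, 1, 0, 0, 0, -0.003, -0.035, -0.009, 1, 0, 0, 0, -0.003, -0.025, -0.009, 1, 0, 0, 0, 0, 0, 0, 1, 0, 0, 0, 0, 0, 0, 1],
)

```text
clock: 16.4
eef_pos: [580.1, 39.6, 311.9]
eef_rot: [-0.952, 1.563, 0.426]
wrist_force: [-0.3, -0.1, -1.8]
finger_gap: 23.8
```

Run:
```python
from h import *
t=np.deg2rad(-11); go([592.5,60,210],tgt([0,0,-1],[-np.sin(t),np.cos(t),0]))
```

```text
at [580.1  39.6 311.9] tool x [ 0.007  0.003 -1.   ] tool z [0.192 0.981 0.004] gap 23.8 t 16.4 F [-0.3 -0.1 -1.8]
q [ 0.    0.31  1.26  0.    1.56 -1.37]
turn [-0.0007  0.0044  0.0062] rows 1 per [-0.0007  0.0044  0.0062]
shift [ 0.1019 -0.0083  0.0224] rows 3 per [ 0.034  -0.0028  0.0075]
```

play_rows(
  motion=[0, 0.004, 0.006, 0.03, -0.003, 0.008, 1, 0, 0, 0, 0.035, -0.003, 0.008, 1, 0, 0, 0, 0.035, -0.003, 0.006, 1, 0, 0, 0, 0.02, 0, 0, 1, 0, 0, 0, 0, 0, 0, 1, 0, 0, 0, 0, 0, 0, 1],
)

```text
clock: 17.0
eef_pos: [590.7, 63.4, 190.3]
eef_rot: [-1.085, 1.568, 0.296]
wrist_force: [1.2, -0.6, -0.9]
finger_gap: 23.7
```

Run:
```python
from h import *
t=np.deg2rad(-11); go([592.5,60,161],tgt([0,0,-1],[-np.sin(t),np.cos(t),0]))
```

```text
at [590.7  63.4 190.3] tool x [ 0.003  0.001 -1.   ] tool z [0.189 0.982 0.001] gap 23.7 t 17.0 F [ 1.2 -0.6 -0.9]
q [ 0.04  0.41  1.41  0.    1.32 -1.34]
turn [0.0022 0.0013 0.0025] rows 1 per [0.0022 0.0013 0.0025]
shift [ 0.0293 -0.0025 -0.003 ] rows 1 per [ 0.0293 -0.0025 -0.003 ]
```

play_rows(
  motion=[0, 0, 0, 0.012, -0.002, -0.003, 1, 0, 0, 0, 0.009, 0, 0, 1, 0, 0, 0, 0.005, 0, 0, 1, 0, 0, 0, 0.002, 0, 0, 1, 0, 0, 0, 0, 0, 0, 1],
)

```text
clock: 17.5
eef_pos: [593.0, 59.9, 163.8]
eef_rot: [-1.252, 1.563, 0.129]
wrist_force: [0.1, -0.0, -0.7]
finger_gap: 23.7
```

Run:
```python
from h import *
t=np.deg2rad(-11); go([592.5,60,161],tgt([0,0,-1],[-np.sin(t),np.cos(t),0]))
```

```text
at [593.   59.9 163.8] tool x [ 0.008  0.001 -1.   ] tool z [0.189 0.982 0.002] gap 23.7 t 17.5 F [ 0.1 -0.  -0.7]
q [ 0.04  0.43  1.44  0.    1.26 -1.34]
turn [0.0021 0.0025 0.0075] rows 1 per [0.0021 0.0025 0.0075]
shift [0.0028 0.0005 0.    ] rows 1 per [0.0028 0.0005 0.    ]
```

Down 3 mm more, then open gradually and rise.

play_rows(
  motion=[0, 0, 0, 0.003, 0, 0, 1, 0, 0, 0, 0, 0, 0, 1, 0, 0, 0, 0, 0, 0, 0.4, 0, 0, 0, 0, 0, 0, 0.2, 0, 0, 0, 0, 0, 0, 0, 0, 0, 0, 0, 0, 0, -0.1, 0, 0, 0, 0, 0, 0, -0.3, 0, 0, 0, 0, 0, 0, -0.5, 0, 0, 0, -0.03, 0, 0, -1, 0, 0, 0, -0.04, 0, 0, -1, 0, 0, 0, -0.04, 0, 0, -1, 0, 0, 0, -0.02, 0, 0, -1, 0, 0, 0, 0, 0, 0, -1],
)

```text
clock: 18.8
eef_pos: [591.7, 59.7, 295.6]
eef_rot: [-1.245, 1.563, 0.136]
wrist_force: [0.5, -0.3, -0.1]
finger_gap: 93.8
```

```bash
python3 look.py 5 bottle_a lever
python3 - <<'E'
from h import *
t=np.deg2rad(-20); go([436,382,290],tgt([0,0,-1],[-np.sin(t),np.cos(t),0]))
E
```

```text
scene bottle_a 0.96 [438. 380.   1.]
scene bottle_a 0.67 [590.  61.   1.]
scene lever 0.8 [540. -60.   3.]
side bottle_a 0.93 [439. 380.   1.]
side lever 0.53 [541. -69.   7.]
at [590.7  59.7 291.3] tool x [ 0.001  0.001 -1.   ] tool z [0.189 0.982 0.001] gap 94.1 t 19.1 F [-0.1  0.   0.4]
q [ 0.04  0.35  1.25  0.    1.53 -1.34]
turn [0.1591 0.0009 0.0004] rows 2 per [0.0795 0.0004 0.0002]
shift [0.0013 0.2556 0.25  ] rows 8 per [0.0002 0.032  0.0312]
```

View pics/scene_5.png

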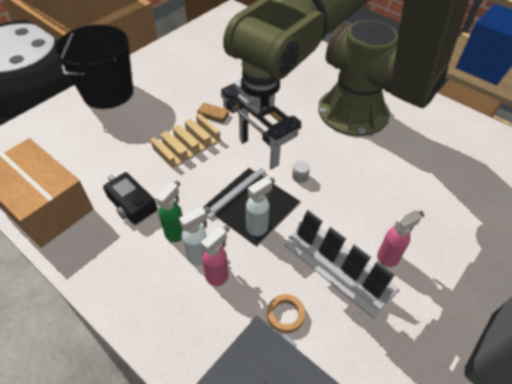

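Bottle_b stands on the mat at (258,205) beside the lever at (237,193). The pink bottle at (393,243) is next.

play_rows(
  motion=[0.08, 0, 0, 0, 0, 0, -1, 0.08, 0, 0, 0, 0, 0, -1, 0, 0, 0, -0.003, 0.032, 0.031, -1, 0, 0, 0, -0.003, 0.032, 0.031, -1, 0, 0, 0, -0.003, 0.032, 0.031, -1, 0, 0, 0, -0.003, 0.032, 0.031, -1, 0, 0, 0, -0.003, 0.032, 0.031, -1, 0, 0, 0, -0.003, 0.032, 0.031, -1, 0, 0, 0, -0.003, 0.032, 0.031, -1, 0, 0, 0, 0, 0.02, 0.02, -1, 0, 0, 0, 0, 0, 0, -1, 0, 0, 0, 0, 0, 0, -1],
)

```text
clock: 20.3
eef_pos: [437.1, 377.0, 300.9]
eef_rot: [2.24, 1.553, -2.831]
wrist_force: [-0.1, 0.1, -0.4]
finger_gap: 94.3
```

```bash
python3 bot.py 436 383 -20 240 a1
```

```text
1330 ((425.8484191894531, 385.6824951171875), (27.786575317382812, 71.18465423583984), 70.24250793457031) 182.7090890547534
0.76 [434.5814134  384.83099442  -2.13623496]
0.18 [536.52523275 186.1032995   61.45190044]
at [437.6 376.2 301.1] tool x [-0.017 -0.005 -1.   ] tool z [ 0.353  0.936 -0.011] gap 94.0 t 20.4 F [1.2 0.1 0.1]
q [ 0.64  0.32  1.27  0.01  1.56 -0.57]
turn [-0.0117 -0.0106 -0.0138] rows 1 per [-0.0117 -0.0106 -0.0138]
shift [0.0611 0.0039 0.0058] rows 2 per [0.0305 0.0019 0.0029]
```

play_rows(
  motion=[-0.011, -0.01, -0.013, 0.03, 0.0045, 0.005, -1, 0, 0, 0, 0.035, 0, 0, -1, 0, 0, 0, 0.03, 0, 0, -1, 0, 0, 0, 0.015, 0, 0, -1, 0, 0, 0, 0, 0, 0, -1, 0, 0, 0, 0, 0, 0, -1],
)

```text
clock: 21.0
eef_pos: [438.9, 376.4, 188.2]
eef_rot: [-0.86, 1.569, 0.352]
wrist_force: [0.1, -0.1, -0.1]
finger_gap: 93.9
```

```bash
python3 bot.py 436 382 -20 153 a2
```

```text
3366 ((435.5328674316406, 377.49267578125), (78.08662414550781, 90.7288818359375), 18.173465728759766) 189.09594830621847
0.63 [433.80977065 381.39194223  -2.27800759]
at [438.9 376.8 188.6] tool x [ 0.002  0.001 -1.   ] tool z [0.351 0.937 0.002] gap 94.2 t 21.1 F [-0.3 -0.3  0.3]
q [ 0.65  0.38  1.46 -0.    1.3  -0.57]
turn [-0.0092  0.0019  0.0018] rows 1 per [-0.0092  0.0019  0.0018]
shift [0.0356 0.0045 0.0039] rows 1 per [0.0356 0.0045 0.0039]
```

play_rows(
  motion=[-0.009, 0, 0, 0.015, 0.0045, 0.004, -1, 0, 0, 0, 0.012, 0, 0, -1, 0, 0, 0, 0.006, 0, 0, -1, 0, 0, 0, 0, 0, 0, -1, 0, 0, 0, 0, 0, 0, 1, 0, 0, 0, 0, 0, 0, 1, 0, 0, 0, 0, 0, 0, 1, 0, 0, 0, 0, 0, 0, 1, 0, 0, 0, 0, 0, 0, 1, 0, 0, 0, 0, 0, 0, 1, 0, 0, 0, 0, 0, 0, 1, 0, 0, 0, 0, 0, 0, 1, 0, 0, 0, 0, 0, 0, 1, 0, 0, 0, 0, 0, 0, 1, 0, 0, 0, 0, 0, 0, 1],
  newtons=20,
)

```text
clock: 22.6
eef_pos: [436.8, 383.2, 155.5]
eef_rot: [-0.645, 1.564, 0.577]
wrist_force: [0.3, 0.6, 0.4]
finger_gap: 23.9
```

```bash
python3 bot.py 436 382 -20 153 a3
```

```text
5423 ((426.4644470214844, 386.94000244140625), (44.08313751220703, 71.1401596069336), 46.06269836425781) 188.68669767541965
0.83 [593.11695306  61.57631517   3.81919543]
0.56 [435.99573737 380.37903191  -2.78772348]
at [436.8 383.2 155.5] tool x [ 0.006  0.004 -1.   ] tool z [0.341 0.94  0.005] gap 23.9 t 22.7 F [-0.3 -0.   0.5]
q [ 0.66  0.41  1.49 -0.    1.23 -0.56]
turn [0.0007 0.0055 0.0041] rows 1 per [0.0007 0.0055 0.0041]
shift [ 0.0025  0.0004 -0.0014] rows 1 per [ 0.0025  0.0004 -0.0014]
```

View pics/wb_a3.png

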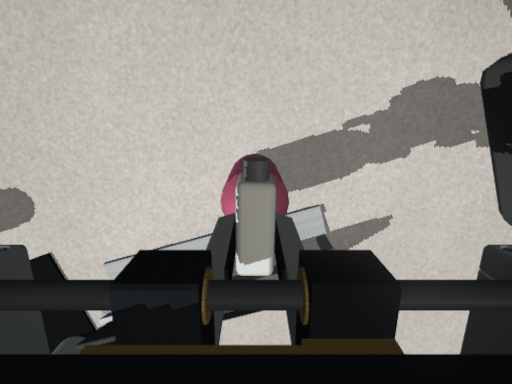

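play_rows(
  motion=[0, 0, 0, -0.02, 0, 0, 1, 0, 0, 0, -0.04, 0, 0, 1, 0, 0, 0, -0.04, 0, 0, 1, 0, 0, 0, -0.03, 0, 0, 1, 0, 0, 0, -0.003, -0.01, -0.02, 1, 0, 0, 0, -0.003, -0.021, -0.0385, 1, 0, 0, 0, -0.003, -0.021, -0.0385, 1, 0, 0, 0, -0.003, -0.021, -0.0385, 1, 0, 0, 0, -0.003, -0.021, -0.0385, 1, 0, 0, 0, -0.003, -0.021, -0.0385, 1, 0, 0, 0, -0.003, -0.021, -0.0385, 1, 0, 0, 0, 0, -0.013, -0.02, 1, 0, 0, 0, 0, 0, 0, 1, 0, 0, 0, 0, 0, 0, 1],
)

```text
clock: 24.1
eef_pos: [483.2, 65.8, 310.0]
eef_rot: [-0.872, 1.567, 0.352]
wrist_force: [0.8, 0.4, -0.8]
finger_gap: 24.1
```

Run:
```python
from h import *
t=np.deg2rad(-20); go([489,60,159.5],tgt([0,0,-1],[-np.sin(t),np.cos(t),0]))
```

```text
at [483.2  65.8 310. ] tool x [ 0.003  0.001 -1.   ] tool z [0.34  0.94  0.002] gap 24.1 t 24.1 F [ 0.8  0.4 -0.8]
q [ 0.06  0.1   1.52  0.    1.52 -1.16]
turn [0.0023 0.0022 0.0027] rows 1 per [0.0023 0.0022 0.0027]
shift [ 0.1505 -0.0075 -0.0034] rows 4 per [ 0.0376 -0.0019 -0.0009]
```

play_rows(
  motion=[0, 0.002, 0.002, 0.03, -0.003, -0.001, 1, 0, 0, 0, 0.035, -0.003, -0.001, 1, 0, 0, 0, 0.035, -0.0015, -0.001, 1, 0, 0, 0, 0.02, 0, 0, 1, 0, 0, 0, 0.008, 0, 0, 1, 0, 0, 0, 0, 0, 0, 1, 0, 0, 0, 0, 0, 0, 1],
)

```text
clock: 24.8
eef_pos: [489.4, 67.1, 179.2]
eef_rot: [-0.915, 1.567, 0.317]
wrist_force: [0.5, -0.4, -0.6]
finger_gap: 23.7
```

Run:
```python
from h import *
t=np.deg2rad(-20); go([489,60,159.5],tgt([0,0,-1],[-np.sin(t),np.cos(t),0]))
```

```text
at [489.4  67.1 179.2] tool x [ 0.003  0.001 -1.   ] tool z [0.333 0.943 0.002] gap 23.7 t 24.8 F [ 0.5 -0.4 -0.6]
q [ 0.06  0.2   1.71  0.    1.23 -1.17]
turn [0.0097 0.0023 0.0029] rows 1 per [0.0097 0.0023 0.0029]
shift [ 0.0197 -0.0021 -0.0068] rows 1 per [ 0.0197 -0.0021 -0.0068]
```

play_rows(
  motion=[0, 0, 0, 0.009, -0.002, -0.007, 1, 0, 0, 0, 0.006, 0, 0, 1, 0, 0, 0, 0.003, 0, 0, 1, 0, 0, 0, 0, 0, 0, 1],
)

```text
clock: 25.2
eef_pos: [490.0, 59.6, 162.2]
eef_rot: [-1.059, 1.563, 0.173]
wrist_force: [0.1, 0.2, -0.5]
finger_gap: 23.8
```

Run:
```python
from h import *
t=np.deg2rad(-20); go([489,60,159.5],tgt([0,0,-1],[-np.sin(t),np.cos(t),0]))
```

```text
at [490.   59.6 162.2] tool x [ 0.008  0.001 -1.   ] tool z [0.333 0.943 0.004] gap 23.8 t 25.2 F [ 0.1  0.2 -0.5]
q [ 0.05  0.21  1.74  0.    1.19 -1.19]
turn [0.01   0.0039 0.0068] rows 1 per [0.01   0.0039 0.0068]
shift [0.0027 0.0011 0.0001] rows 1 per [0.0027 0.0011 0.0001]
```

play_rows(
  motion=[0, 0, 0, 0.003, 0, 0, 1, 0, 0, 0, 0, 0, 0, 1, 0, 0, 0, 0, 0, 0, 0.4, 0, 0, 0, 0, 0, 0, 0.2, 0, 0, 0, 0, 0, 0, 0, 0, 0, 0, 0, 0, 0, -0.1, 0, 0, 0, 0, 0, 0, -0.3, 0, 0, 0, 0, 0, 0, -0.5, 0, 0, 0, -0.03, 0, 0, -1, 0, 0, 0, -0.04, 0, 0, -1, 0, 0, 0, -0.04, 0, 0, -1, 0, 0, 0, -0.02, 0, 0, -1, 0, 0, 0, 0, 0, 0, -1],
)

```text
clock: 26.5
eef_pos: [488.5, 59.3, 293.8]
eef_rot: [-1.046, 1.564, 0.186]
wrist_force: [-0.0, -0.2, 0.1]
finger_gap: 94.0
```

```bash
python3 look.py 6 bottle_a lever mat pad1
python3 - <<'E'
from h import *
# pad planes from depth
for c in("scene","side"):
    p=camera_params(c); C=cloud(p,np.load(f"pics/{c}_6.npy"))
    for k,(x,y) in enumerate([(538,189),(543,262),(548,336),(553,400)]):
        m=(abs(C[:,0]-x+8)<40)&(abs(C[:,1]-y)<34)&(C[:,2]>62)&(C[:,2]<112); P=C[m]
        r=cv2.minAreaRect(P[:,:2].astype(np.float32))
        T=P[P[:,2]>98]
        print(c,k,len(P),"x",np.round(np.percentile(T[:,0],[2,50,98])),"y",np.round(np.percentile(P[:,1],[1,99])),"rect",np.round(r[0]),np.round(r[1]),round(r[2],1))
go([538,335,250],None)
E
```

```text
scene bottle_a 0.67 [493.  59.   7.]
scene bottle_a 0.67 [588.  56.  -2.]
scene lever 0.8 [541. -60.   3.]
scene mat 0.73 [540.  -2.  -5.]
scene pad1 0.93 [555. 400.  64.]
scene pad1 0.81 [542. 265.  61.]
scene pad1 0.76 [538. 186.  61.]
scene pad1 0.71 [546. 336.  63.]
scene pad1 0.68 [588.  60.   4.]
side bottle_a 0.65 [495.  58.   3.]
side bottle_a 0.56 [536. 189.  65.]
side bottle_a 0.55 [589.  55.   7.]
side lever 0.77 [538. -65.   4.]
side lever 0.43 [770.  78.   3.]
side mat 0.79 [541.  -4.   2.]
side pad1 0.72 [549. 405.  64.]
side pad1 0.67 [541. 262.  63.]
side pad1 0.62 [550. 337.  65.]
side pad1 0.58 [536. 186.  66.]
scene 0 322 x [518. 525. 534.] y [165. 215.] rect [531. 189.] [53. 29.] 87.7
scene 1 343 x [522. 530. 539.] y [239. 288.] rect [536. 263.] [52. 28.] 86.6
scene 2 369 x [528. 535. 544.] y [310. 360.] rect [542. 334.] [52. 29.] 85.6
scene 3 407 x [531. 539. 548.] y [376. 426.] rect [546. 400.] [52. 29.] 89.3
side 0 116 x [518. 524. 533.] y [163. 216.] rect [525. 189.] [55. 25.] 73.9
side 1 125 x [523. 530. 539.] y [239. 288.] rect [533. 262.] [52. 22.] 83.4
side 2 134 x [527. 534. 543.] y [311. 363.] rect [535. 335.] [55. 21.] 75.5
side 3 144 x [533. 538. 548.] y [378. 427.] rect [541. 402.] [52. 24.] 71.7
at [487.8  59.3 290.8] tool x [ 0.002  0.001 -1.   ] tool z [0.333 0.943 0.002] gap 94.1 t 27.0 F [-0.9  0.1 -0.7]
q [ 0.05  0.11  1.55  0.    1.48 -1.19]
shift [0.0412 0.0445 0.2766] rows 7 per [0.0059 0.0064 0.0395]
```

View pics/scene_6.png

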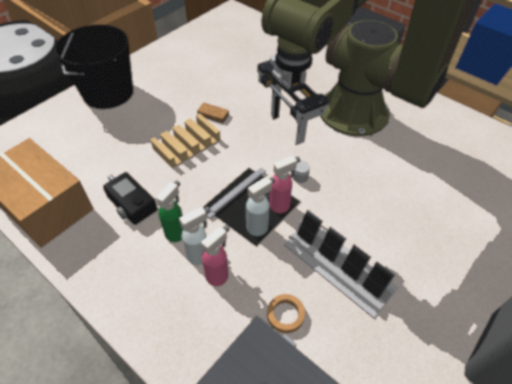

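The scene picture shows both bottles upright on the mat at (258,208) and (281,187), with the lever at (237,193) and all four pads still on the stand. Now the pads. First I turn to the pads' tilted orientation over the first one.

```bash
cat > pads.py <<'E'
from h import *
T18=np.deg2rad(18)
def padframe(yaw):
    c,s=np.cos(yaw),np.sin(yaw)
    zp=np.array([-np.sin(T18)*c,-np.sin(T18)*s,np.cos(T18)]); yp=np.array([-s,c,0]); xp=np.cross(yp,zp)
    return xp,yp,zp
def grasp(ctr,yaw,back=0,local=6):
    xp,yp,zp=padframe(yaw)
    P=np.array(ctr,float)+zp*(local+back); return P,tgt(-zp,xp)
if __name__=="__main__":
    import sys
    x,y,yaw,back=map(float,sys.argv[1:5])
    P,R=grasp([x,y,63],np.deg2rad(yaw),back); print("target",np.round(P,1)); go(P,R)
E
python3 pads.py 537 189 -4 110
```

```text
target [501.2 191.5 173.3]
at [487.8  59.3 290.8] tool x [ 0.002  0.001 -1.   ] tool z [0.333 0.943 0.002] gap 94.1 t 27.0 F [-0.9  0.1 -0.7]
q [ 0.05  0.11  1.55  0.    1.48 -1.19]
turn [ 1.2899 -0.2661 -0.2042] rows 10 per [ 0.129  -0.0266 -0.0204]
shift [ 0.1131  0.1328 -0.0323] rows 4 per [ 0.0283  0.0332 -0.0081]
```

play_rows(
  motion=[0.129, -0.0266, -0.0204, -0.003, 0, 0, -1, 0.129, -0.0266, -0.0204, -0.003, 0, 0, -1, 0.129, -0.0266, -0.0204, -0.003, 0, 0, -1, 0.129, -0.0266, -0.0204, -0.003, 0, 0, -1, 0.129, -0.0266, -0.0204, -0.003, 0, 0, -1, 0.129, -0.0266, -0.0204, -0.003, 0, 0, -1, 0.129, -0.0266, -0.0204, -0.003, 0, 0, -1, 0.129, -0.0266, -0.0204, -0.003, 0, 0, 0, 0.129, -0.0266, -0.0204, -0.003, 0, 0, 0, 0.129, -0.0266, -0.0204, 0, 0, 0, 0, 0, 0, 0, 0, 0, 0, 0, 0, 0, 0, 0, 0, 0, 0],
)

```text
clock: 28.2
eef_pos: [483.8, 58.4, 316.4]
eef_rot: [0.032, 1.25, -0.088]
wrist_force: [-0.5, 0.2, 0.1]
finger_gap: 57.3
```

```bash
python3 pads.py 537 189 -4 130
```

```text
target [495.1 191.9 192.3]
at [483.8  58.4 316.4] tool x [ 0.314 -0.028 -0.949] tool z [ 0.942 -0.115  0.315] gap 57.3 t 28.2 F [-0.5  0.2  0.1]
q [ 0.07 -0.1   1.73 -0.05  1.19  0.21]
turn [-0.0489  0.007   0.0056] rows 1 per [-0.0489  0.007   0.0056]
shift [ 0.1186  0.134  -0.0365] rows 5 per [ 0.0237  0.0268 -0.0073]
```

play_rows(
  motion=[-0.046, 0.007, 0.0056, 0, 0, 0, 0, 0, 0, 0, 0.005, 0.034, -0.004, 0, 0, 0, 0, 0.01, 0.034, -0.008, 0, 0, 0, 0, 0.03, 0.034, -0.01, 0, 0, 0, 0, 0.04, 0.022, -0.01, 0, 0, 0, 0, 0.02, 0.005, -0.004, 0, 0, 0, 0, 0, 0, 0, 0, 0, 0, 0, 0, 0, 0, 0],
)

```text
clock: 29.0
eef_pos: [491.2, 190.7, 201.9]
eef_rot: [-0.021, 1.262, -0.065]
wrist_force: [0.6, -0.2, 0.5]
finger_gap: 46.9
```

```bash
cat > padlook.py <<'E'
from pads import *
import sys
x,y,yaw,back=map(float,sys.argv[1:5]); tag=sys.argv[5]
p,R,s=pose(); c=camera_params("wrist"); im,d=camera("wrist"); cv2.imwrite(f"pics/wp_{tag}.png",im)
C=cloud(c,d)
for o in place_of("wrist","pad1")[:5]: print("place",round(o["conf"],2),np.round(tow(c,o["at"]),1))
m=(abs(C[:,0]-x+10)<45)&(abs(C[:,1]-y)<32)&(C[:,2]>75)&(C[:,2]<112); P=C[m]
if len(P)>50:
    T=P[P[:,2]>100]; print("n",len(P),"top x",np.round(np.percentile(T[:,0],[1,50,99]),1),"y",np.round(np.percentile(P[:,1],[1,99]),1),"rect top",[np.round(q,1) for q in cv2.minAreaRect(T[:,:2].astype(np.float32))], "zmax",np.percentile(P[:,2],99))
    xp,yp,zp=padframe(np.deg2rad(yaw)); 
    L=(P-np.array([x,y,63]))@np.c_[xp,yp,zp]; L=L[(abs(L[:,1])<24)&(L[:,2]>8)]
    print("pad-local x",np.round(np.percentile(L[:,0],[1,5,50,95,99]),1),"z max",np.round(np.percentile(L[:,2],98),1))
G,Rt=grasp([x,y,63],np.deg2rad(yaw),back); print("target",np.round(G,1)); go(G,Rt)
E
python3 padlook.py 537 189 -4 0 1
```

```text
place 0.96 [541.5 261.7  65.4]
place 0.71 [550.9 331.2  60.3]
place 0.66 [537.8 188.2  62. ]
n 637 top x [516.1 522.6 532.5] y [163.9 213.4] rect top [array([524.6, 187.5]), array([51.9, 15.2]), np.float64(86.0)] zmax 105.71089195953786
pad-local x [-6.7 -6.1 -0.   6.5  7. ] z max 45.6
target [535.2 189.1  68.7]
at [491.4 190.4 202.6] tool x [ 0.305 -0.02  -0.952] tool z [ 0.951 -0.042  0.306] gap 47.1 t 29.1 F [ 0.7 -0.4  0.4]
q [ 0.37  0.1   1.8  -0.16  0.96  0.48]
turn [ 0.0241 -0.0034 -0.0018] rows 1 per [ 0.0241 -0.0034 -0.0018]
shift [0.1408 0.0018 0.0002] rows 4 per [0.0352 0.0004 0.0001]
```

View pics/wp_1.png

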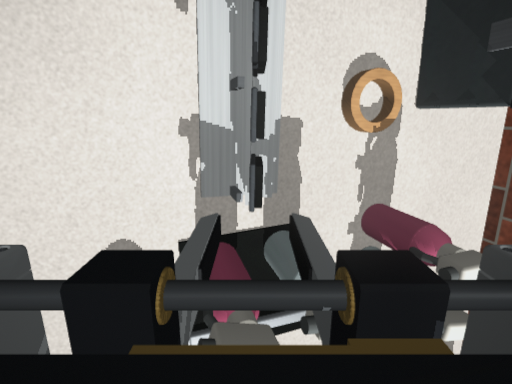

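The wrist picture shows the first pad end-on at (257,180) between the fingers, with the other pads behind it at (258,115) and (260,40). The local fit is within 1 mm, so I approach along the pad's axis.

play_rows(
  motion=[0.024, -0.003, -0.002, 0.025, 0.001, 0, 0, 0, 0, 0, 0.035, 0.001, 0, 0, 0, 0, 0, 0.03, 0, 0, 0, 0, 0, 0, 0.02, 0, 0, 0, 0, 0, 0, 0, 0, 0, 0, 0, 0, 0, 0, 0, 0, 0],
)

```text
clock: 29.7
eef_pos: [531.7, 188.2, 105.2]
eef_rot: [0.016, 1.243, -0.057]
wrist_force: [-0.6, -0.2, 0.2]
finger_gap: 46.9
```

```bash
python3 padlook.py 537 189 -4 0 2
```

```text
place 0.84 [548.8 328.8  59.7]
place 0.73 [537.3 188.3  58.7]
place 0.67 [543.3 262.5  65.4]
n 1747 top x [496.7 521.7 532.9] y [164.5 213.6] rect top [array([527.3, 191.5]), array([49.7, 48.3]), np.float64(32.1)] zmax 111.05181702473604
pad-local x [-25.  -18.9  -1.    6.4   7. ] z max 55.6
target [535.2 189.1  68.7]
at [531.7 188.4 105.5] tool x [ 0.322 -0.018 -0.947] tool z [ 0.944 -0.07   0.323] gap 47.1 t 29.8 F [ 0.2 -0.3  0.9]
q [ 0.33  0.29  1.82 -0.18  0.73  0.53]
turn [-0.0035  0.0143 -0.0047] rows 1 per [-0.0035  0.0143 -0.0047]
shift [ 0.0361  0.0009 -0.0081] rows 1 per [ 0.0361  0.0009 -0.0081]
```

play_rows(
  motion=[0, 0.013, -0.004, 0, 0.001, -0.008, 0, 0, 0, 0, 0.012, 0, -0.001, 0, 0, 0, 0, 0.012, 0, -0.001, 0, 0, 0, 0, 0.008, 0, -0.001, 0, 0, 0, 0, 0, 0, 0, 0],
)

```text
clock: 30.3
eef_pos: [531.6, 190.2, 71.6]
eef_rot: [0.01, 1.253, -0.063]
wrist_force: [-0.7, -0.1, -0.1]
finger_gap: 47.1
```

```bash
python3 pads.py 537 189 -4 0
```

```text
target [535.2 189.1  68.7]
at [531.6 190.2  71.6] tool x [ 0.312 -0.02  -0.95 ] tool z [ 0.947 -0.07   0.313] gap 47.1 t 30.3 F [-0.7 -0.1 -0.1]
q [ 0.34  0.35  1.84 -0.2   0.67  0.55]
turn [-0.0033  0.0039 -0.0021] rows 1 per [-0.0033  0.0039 -0.0021]
shift [ 0.0038 -0.0008  0.0025] rows 1 per [ 0.0038 -0.0008  0.0025]
```

Good. A small correction, then close.

play_rows(
  motion=[0, 0.003, 0, 0.003, -0.001, 0.0025, 0, 0, 0, 0, 0, 0, 0, 0, 0, 0, 0, 0, 0, 0, 1, 0, 0, 0, 0, 0, 0, 1, 0, 0, 0, 0, 0, 0, 1, 0, 0, 0, 0, 0, 0, 1, 0, 0, 0, 0, 0, 0, 1, 0, 0, 0, 0, 0, 0, 1, 0, 0, 0, 0, 0, 0, 1, 0, 0, 0, 0, 0, 0, 1],
  newtons=40,
)

```text
clock: 31.3
eef_pos: [535.3, 188.8, 69.6]
eef_rot: [0.01, 1.256, -0.063]
wrist_force: [-0.3, -1.2, -0.4]
finger_gap: 13.9
```

```bash
python3 pads.py 537 189 -4 100
```

```text
target [504.3 191.3 163.8]
at [535.3 188.8  69.6] tool x [ 0.309 -0.019 -0.951] tool z [ 0.948 -0.07   0.31 ] gap 13.9 t 31.3 F [-0.3 -1.2 -0.4]
q [ 0.33  0.36  1.83 -0.19  0.67  0.54]
turn [-0.0034  0.0007 -0.0021] rows 1 per [-0.0034  0.0007 -0.0021]
shift [-0.0992  0.0003 -0.0004] rows 3 per [-0.0331  0.0001 -0.0001]
```

play_rows(
  motion=[0, 0, 0, -0.015, 0, 0, 1, 0, 0, 0, -0.025, 0, 0, 1, 0, 0, 0, -0.035, 0, 0, 1, 0, 0, 0, -0.04, 0, 0, 1, 0, 0, 0, -0.04, 0, 0, 1, 0, 0, 0, -0.04, 0, 0, 1, 0, 0, 0, -0.035, 0, 0, 1, 0, 0, 0, -0.02, 0, 0, 1, 0, 0, 0, 0, 0, 0, 1, 0, 0, 0, 0, 0, 0, 1],
)

```text
clock: 32.3
eef_pos: [453.8, 193.1, 313.8]
eef_rot: [0.007, 1.26, -0.066]
wrist_force: [0.3, -0.6, -3.6]
finger_gap: 13.5
```

```bash
cat > rk.py <<'E'
from h import *
import sys
u=float(sys.argv[1]); z=float(sys.argv[2]); dx=float(sys.argv[3]) if len(sys.argv)>3 else 0; dw=float(sys.argv[4]) if len(sys.argv)>4 else 0
RX,RY,YW=495,-320.5,np.deg2rad(-8.5)
c,s=np.cos(YW),np.sin(YW)
P=[RX+c*(u+dx)-s*dw,RY+s*(u+dx)+c*dw,z]
print("slot tcp target",np.round(P,1)); go(P,tgt([0,0,-1],[c,s,0]))
p,_,_=pose(); D=p[:2]-[RX,RY]; print("rack u",round(c*D[0]+s*D[1],1),"w",round(-s*D[0]+c*D[1],1))
E
python3 rk.py 69 300; python3 look.py 7 pad1 bottle_a
python3 - <<'E'
from h import *
camera("wrist"); c=camera_params("wrist")
for o in place_of("wrist","pad1")[:3]:
    p,R,s=pose(); print(o["conf"],np.round(R.inv().apply(tow(c,o["at"])-p),1))
E
```

```text
slot tcp target [ 563.2 -330.7  300. ]
at [453.8 193.1 313.8] tool x [ 0.305 -0.02  -0.952] tool z [ 0.95  -0.069  0.306] gap 13.5 t 32.3 F [ 0.3 -0.6 -3.6]
q [ 0.4  -0.06  1.7  -0.15  1.22  0.51]
turn [ 0.0752  0.3105 -0.0138] rows 3 per [ 0.0251  0.1035 -0.0046]
shift [ 0.0138 -0.5018  0.1856] rows 12 per [ 0.0011 -0.0418  0.0155]
rack u -116.6 w 501.8
scene pad1 0.9 [544. 337.  59.]
scene pad1 0.86 [543. 263.  64.]
scene pad1 0.8 [457. 191. 305.]
scene pad1 0.73 [552. 399.  61.]
scene bottle_a 0.72 [588.  57.   1.]
side pad1 0.65 [551. 402.  61.]
side pad1 0.58 [541. 261.  65.]
side pad1 0.5 [454. 191. 311.]
side pad1 0.46 [552. 335.  64.]
side bottle_a 0.79 [494.  56.   5.]
side bottle_a 0.69 [590.  59.  11.]
0.97 [263.8 210.4   2.1]
0.76 [264.4  73.8   3.6]
0.65 [5.4 0.8 0.1]
```

View pics/scene_7.png

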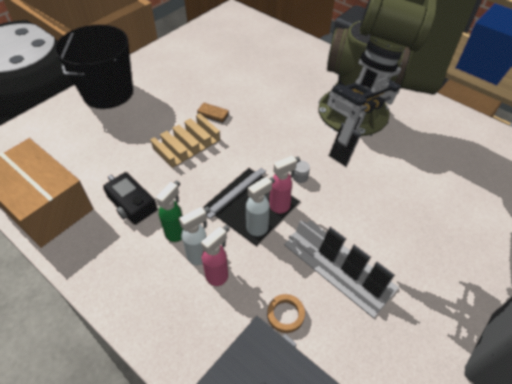

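play_rows(
  motion=[0.025, 0.1035, -0.0046, 0, 0, 0, 1, 0.025, 0.1035, -0.0046, 0, 0, 0, 1, 0.025, 0.1035, -0.0046, 0, 0, 0, 1, 0, 0, 0, 0, -0.03, 0.01, 1, 0, 0, 0, -0.001, -0.042, 0.0155, 1, 0, 0, 0, -0.001, -0.042, 0.0155, 1, 0, 0, 0, -0.001, -0.042, 0.0155, 1, 0, 0, 0, -0.001, -0.042, 0.0155, 1, 0, 0, 0, -0.001, -0.042, 0.0155, 1, 0, 0, 0, -0.001, -0.042, 0.0155, 1, 0, 0, 0, -0.001, -0.042, 0.0155, 1, 0, 0, 0, -0.001, -0.042, 0.0155, 1, 0, 0, 0, -0.001, -0.042, 0.0155, 1, 0, 0, 0, -0.001, -0.042, 0.0155, 1, 0, 0, 0, 0, -0.02, 0.008, 1, 0, 0, 0, 0, 0, 0, 1, 0, 0, 0, 0, 0, 0, 1],
)

```text
clock: 34.4
eef_pos: [558.6, -319.2, 314.1]
eef_rot: [3.126, 1.552, 2.977]
wrist_force: [0.1, -0.1, -2.3]
finger_gap: 13.8
```

```bash
python3 rk.py 69 130
```

```text
slot tcp target [ 563.2 -330.7  130. ]
at [ 558.6 -319.2  314.1] tool x [-0.019  0.003 -1.   ] tool z [ 0.989 -0.149 -0.019] gap 13.8 t 34.4 F [ 0.1 -0.1 -2.3]
q [-0.57  0.49  1.02 -0.01  1.65 -0.42]
turn [-0.0011 -0.0193 -0.0003] rows 1 per [-0.0011 -0.0193 -0.0003]
shift [ 0.1841 -0.0107  0.0063] rows 5 per [ 0.0368 -0.0021  0.0013]
rack u 62.7 w 10.7
```

play_rows(
  motion=[0, -0.019, 0, 0.03, -0.003, 0.002, 1, 0, 0, 0, 0.04, -0.003, 0.002, 1, 0, 0, 0, 0.04, -0.002, 0.002, 1, 0, 0, 0, 0.035, -0.002, 0, 1, 0, 0, 0, 0.02, 0, 0, 1, 0, 0, 0, 0.01, 0, 0, 1, 0, 0, 0, 0, 0, 0, 1, 0, 0, 0, 0, 0, 0, 1],
)

```text
clock: 35.2
eef_pos: [564.6, -322.3, 137.0]
eef_rot: [-0.257, 1.564, -0.399]
wrist_force: [0.3, -0.3, -3.0]
finger_gap: 13.4
```

```bash
python3 rk.py 69 100
python3 - <<'E'
from h import *
im,d=camera("wrist"); cv2.imwrite("pics/wr1.png",im)
im,d=camera("side"); cv2.imwrite("pics/sr1.png",cv2.resize(im[80:230,230:400],None,fx=4,fy=4))
c=camera_params("wrist")
camera("wrist")
for o in place_of("wrist","rack")[:1]: print(tow(c,o["at"]))
E
```

```text
slot tcp target [ 563.2 -330.7  100. ]
at [ 564.6 -322.3  137. ] tool x [ 0.006 -0.003 -1.   ] tool z [ 0.99  -0.141  0.006] gap 13.4 t 35.2 F [ 0.3 -0.3 -3. ]
q [-0.58  0.58  1.29  0.    1.27 -0.43]
turn [0.0066 0.0063 0.0016] rows 1 per [0.0066 0.0063 0.0016]
shift [ 0.037  -0.0086 -0.0001] rows 1 per [ 0.037  -0.0086 -0.0001]
rack u 69.1 w 8.6
[ 494.87585761 -320.44605515   -2.87782123]
```

View pics/wr1.png

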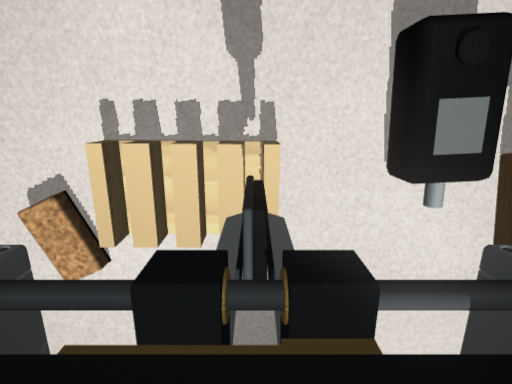

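View pics/sr1.png

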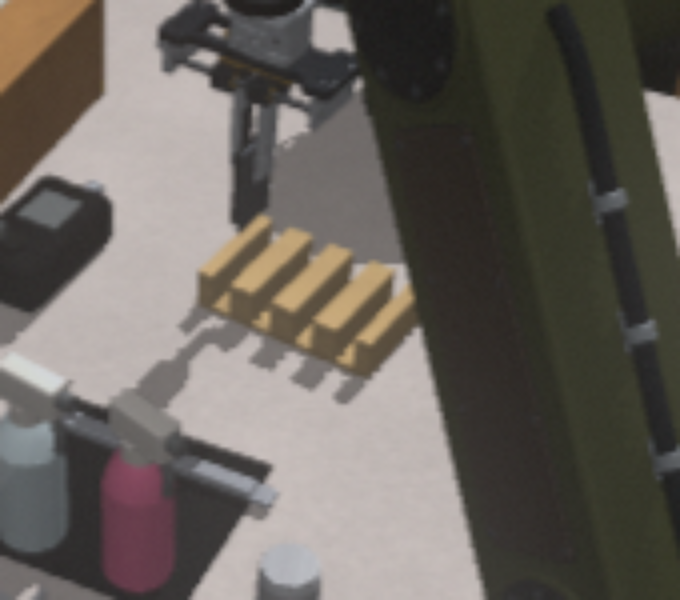

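The wrist picture shows the held pad at (257,185), over the last slot between the bars at (230,200) and (272,200). I lower it and correct w.

play_rows(
  motion=[0.006, 0.006, 0.001, 0.008, -0.0085, 0, 1, 0, 0, 0, 0.012, 0, 0, 1, 0, 0, 0, 0.01, 0, 0, 1, 0, 0, 0, 0, 0, 0, 1, 0, 0, 0, 0, 0, 0, 1],
)

```text
clock: 35.9
eef_pos: [563.2, -332.5, 104.6]
eef_rot: [-1.072, 1.57, -1.222]
wrist_force: [0.1, 0.3, -1.4]
finger_gap: 13.5
```

```bash
python3 rk.py 69 57
cat > wfit.py <<'E'
from rackfit import *
c=camera_params("wrist"); im,d=camera("wrist"); C=cloud(c,d); fit(C)
E
python3 wfit.py
```

```text
slot tcp target [ 563.2 -330.7   57. ]
at [ 563.2 -332.5  104.6] tool x [ 0.    -0.001 -1.   ] tool z [ 0.989 -0.149  0.001] gap 13.5 t 35.9 F [ 0.1  0.3 -1.4]
q [-0.59  0.62  1.3  -0.    1.22 -0.44]
turn [-0.0012  0.0006  0.001 ] rows 1 per [-0.0012  0.0006  0.001 ]
shift [ 0.0476  0.0018 -0.0002] rows 2 per [ 0.0238  0.0009 -0.0001]
rack u 69.2 w -1.8
rack fit [ 4.95035e+02 -3.21637e+02 -1.48000e-01] deg -8.48 cost 0.006 13597
```

play_rows(
  motion=[0, 0, 0, 0.008, 0.001, 0, 1, 0, 0, 0, 0.008, 0, 0, 1, 0, 0, 0, 0.007, 0, 0, 1, 0, 0, 0, 0, 0, 0, 1],
)

```text
clock: 36.35
eef_pos: [563.4, -331.2, 79.9]
eef_rot: [-0.902, 1.569, -1.052]
wrist_force: [0.3, 0.4, -2.7]
finger_gap: 13.8
```

```bash
python3 rk.py 69 57
```

```text
slot tcp target [ 563.2 -330.7   57. ]
at [ 563.4 -331.2   79.9] tool x [ 0.001 -0.001 -1.   ] tool z [ 0.989 -0.149  0.001] gap 13.8 t 36.4 F [ 0.3  0.4 -2.7]
q [-0.59  0.64  1.32 -0.    1.17 -0.44]
turn [-0.0009  0.0009  0.0012] rows 1 per [-0.0009  0.0009  0.0012]
shift [ 0.0229  0.0005 -0.0003] rows 1 per [ 0.0229  0.0005 -0.0003]
rack u 69.3 w -0.5
```

In the slot with no contact. I continue to the floor.

play_rows(
  motion=[0, 0, 0, 0.008, 0, 0, 1, 0, 0, 0, 0.007, 0, 0, 1, 0, 0, 0, 0.005, 0, 0, 1, 0, 0, 0, 0.002, 0, 0, 1, 0, 0, 0, 0, 0, 0, 1],
)

```text
clock: 36.85
eef_pos: [564.0, -331.7, 57.9]
eef_rot: [-0.7, 1.567, -0.849]
wrist_force: [-0.0, -0.3, -2.2]
finger_gap: 13.7
```

```bash
python3 rk.py 69 57
```

```text
slot tcp target [ 563.2 -330.7   57. ]
at [ 564.  -331.7   57.9] tool x [ 0.002 -0.003 -1.   ] tool z [ 0.989 -0.149  0.003] gap 13.7 t 36.9 F [-0.  -0.3 -2.2]
q [-0.59  0.67  1.33 -0.    1.13 -0.44]
turn [-0.0008  0.0026  0.0022] rows 1 per [-0.0008  0.0026  0.0022]
shift [ 0.0009  0.0009 -0.0009] rows 1 per [ 0.0009  0.0009 -0.0009]
rack u 69.9 w -0.9
```

play_rows(
  motion=[0, 0, 0, 0.002, 0, 0, 1, 0, 0, 0, 0.001, 0, 0, 1, 0, 0, 0, 0, 0, 0, 1, 0, 0, 0, 0, 0, 0, 0.5, 0, 0, 0, 0, 0, 0, 0.4, 0, 0, 0, 0, 0, 0, 0.3, 0, 0, 0, 0, 0, 0, 0.25, 0, 0, 0, 0, 0, 0, 0.25, 0, 0, 0, 0, 0, 0, 0.25, 0, 0, 0, -0.02, 0, 0, 0.25, 0, 0, 0, -0.03, 0, 0, 0.25, 0, 0, 0, -0.04, 0, 0, 0, 0, 0, 0, -0.04, 0, 0, 0, 0, 0, 0, -0.04, 0, 0, 0, 0, 0, 0, -0.04, 0, 0, 0, 0, 0, 0, 0, 0, 0, 0],
)

```text
clock: 38.45
eef_pos: [563.1, -331.0, 274.5]
eef_rot: [-0.725, 1.567, -0.875]
wrist_force: [-0.2, 0.9, 0.1]
finger_gap: 46.9
```

```bash
python3 rk.py 69 57; python3 look.py 8 pad1 lever; python3 pads.py 542.5 263 -4 110;  python3 - <<'E'
from h import *
c=camera_params("wrist"); im,d=camera("wrist"); cv2.imwrite("pics/wr2.png",im)
for o in place_of("wrist","pad1")[:2]: print(o["conf"],np.round(tow(c,o["at"])))
E
```

```text
slot tcp target [ 563.2 -330.7   57. ]
at [ 563.1 -331.   274.5] tool x [ 0.002 -0.003 -1.   ] tool z [ 0.989 -0.149  0.003] gap 46.9 t 38.5 F [-0.2  0.9  0.1]
q [-0.59  0.5   1.08 -0.    1.55 -0.44]
turn [-0.0009  0.0028  0.0025] rows 1 per [-0.0009  0.0028  0.0025]
shift [2.175e-01 4.000e-04 1.000e-04] rows 5 per [0.0435 0.0001 0.    ]
rack u 68.9 w -0.4
scene pad1 0.95 [545. 264.  61.]
scene pad1 0.86 [545. 338.  59.]
scene pad1 0.57 [554. 400.  64.]
scene pad1 0.54 [ 567. -335.   50.]
scene lever 0.84 [543. -62.   5.]
side pad1 0.71 [544. 260.  64.]
side pad1 0.7 [ 564. -337.   54.]
side pad1 0.62 [ 762. -270.    0.]
side pad1 0.5 [552. 338.  65.]
side pad1 0.46 [553. 402.  61.]
side lever 0.52 [540. -66.   3.]
target [506.7 265.5 173.3]
at [ 561.7 -330.2  266.5] tool x [-0.007  0.004 -1.   ] tool z [ 0.989 -0.149 -0.008] gap 46.9 t 38.8 F [ 0.4 -0.2 -0.2]
q [-0.59  0.51  1.09 -0.    1.55 -0.44]
turn [-0.0793 -0.3217  0.0098] rows 3 per [-0.0264 -0.1072  0.0033]
shift [ 0.0588  0.5904 -0.1204] rows 14 per [ 0.0042  0.0422 -0.0086]
0.65 [ 564. -337.   49.]
0.42 [ 334. -359.   -1.]
```

View pics/wr2.png

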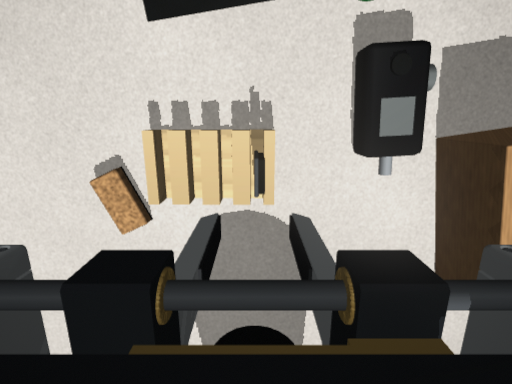

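Pad 1 sits in the last slot, at (260,172) in the wrist picture. Next is the pad at (542,263).

play_rows(
  motion=[-0.0264, -0.1072, 0.0033, -0.012, 0, 0, 0, -0.0264, -0.1072, 0.0033, -0.012, 0, 0, 0, -0.0264, -0.1072, 0.0033, -0.012, 0, 0, 0, 0, 0, 0, -0.004, 0.03, -0.003, 0, 0, 0, 0, -0.004, 0.042, -0.003, 0, 0, 0, 0, -0.004, 0.042, -0.003, 0, 0, 0, 0, -0.004, 0.042, -0.003, 0, 0, 0, 0, -0.004, 0.042, -0.003, 0, 0, 0, 0, -0.004, 0.042, -0.003, 0, 0, 0, 0, -0.004, 0.042, -0.003, 0, 0, 0, 0, -0.004, 0.042, -0.003, 0, 0, 0, 0, -0.004, 0.042, -0.003, 0, 0, 0, 0, -0.004, 0.042, -0.003, 0, 0, 0, 0, -0.004, 0.042, -0.003, 0, 0, 0, 0, -0.004, 0.042, -0.003, 0, 0, 0, 0, -0.002, 0.042, -0.003, 0, 0, 0, 0, 0, 0.03, -0.003, 0, 0, 0, 0, 0, 0, 0, 0, 0, 0, 0, 0, 0, 0, 0],
)

```text
clock: 40.75
eef_pos: [536.8, 258.3, 330.1]
eef_rot: [0.004, 1.254, -0.066]
wrist_force: [-0.7, 0.6, 0.2]
finger_gap: 47.2
```

```bash
python3 padlook.py 542.5 263 -4 0 3
```

```text
place 0.94 [542.9 260.   64. ]
place 0.69 [553.1 396.5  63.8]
place 0.62 [551.5 331.   58.7]
n 469 top x [520.9 528.  537.7] y [237.5 286.5] rect top [array([529.8, 261.4]), array([51.2, 15.1]), np.float64(86.0)] zmax 105.66951448144614
pad-local x [-6.6 -5.9  1.2  6.8  6.9] z max 45.7
target [540.7 263.1  68.7]
at [537.  257.4 330.3] tool x [ 0.311 -0.021 -0.95 ] tool z [ 0.948 -0.069  0.312] gap 47.2 t 40.9 F [ 0.4 -0.2  0.7]
q [ 0.46  0.18  1.41 -0.16  1.27  0.55]
turn [-0.0023  0.0033 -0.0009] rows 1 per [-0.0023  0.0033 -0.0009]
shift [ 0.2498  0.006  -0.0778] rows 6 per [ 0.0416  0.001  -0.013 ]
```

play_rows(
  motion=[0, 0.003, 0, 0.02, 0.002, -0.025, 0, 0, 0, 0, 0.035, 0.001, -0.028, 0, 0, 0, 0, 0.04, 0.001, -0.024, 0, 0, 0, 0, 0.035, 0.001, -0.003, 0, 0, 0, 0, 0.02, 0, -0.001, 0, 0, 0, 0, 0, 0, 0, 0, 0, 0, 0, 0, 0, 0, 0],
)

```text
clock: 41.55
eef_pos: [508.0, 257.4, 160.2]
eef_rot: [0.014, 1.252, -0.069]
wrist_force: [0.3, 0.1, 0.5]
finger_gap: 47.3
```

```bash
python3 pads.py 542.5 262 -4 0
```

```text
target [540.7 262.1  68.7]
at [508.  257.4 160.2] tool x [ 0.313 -0.022 -0.95 ] tool z [ 0.946 -0.079  0.314] gap 47.3 t 41.5 F [0.3 0.1 0.5]
q [ 0.48  0.24  1.74 -0.21  0.9   0.68]
turn [-0.013   0.0049 -0.0003] rows 1 per [-0.013   0.0049 -0.0003]
shift [0.097  0.007  0.0024] rows 3 per [0.0323 0.0023 0.0008]
```

play_rows(
  motion=[-0.013, 0.005, 0, 0.015, 0.007, 0.002, 0, 0, 0, 0, 0.02, 0, -0.002, 0, 0, 0, 0, 0.018, 0, -0.002, 0, 0, 0, 0, 0.012, 0, -0.001, 0, 0, 0, 0, 0, 0, 0, 0, 0, 0, 0, 0, 0, 0, 0],
)

```text
clock: 42.15
eef_pos: [530.5, 262.9, 105.7]
eef_rot: [0.021, 1.245, -0.052]
wrist_force: [-0.2, -0.1, 0.3]
finger_gap: 47.0
```

```bash
python3 pads.py 542.5 262 -4 0
```

```text
target [540.7 262.1  68.7]
at [530.5 262.9 105.7] tool x [ 0.319 -0.017 -0.947] tool z [ 0.945 -0.071  0.32 ] gap 47.0 t 42.1 F [-0.2 -0.1  0.3]
q [ 0.47  0.36  1.73 -0.23  0.78  0.69]
turn [-0.0047  0.0114 -0.0056] rows 1 per [-0.0047  0.0114 -0.0056]
shift [ 0.0383 -0.     -0.0018] rows 1 per [ 0.0383 -0.     -0.0018]
```

play_rows(
  motion=[0, 0.011, -0.005, 0.01, 0, -0.003, 0, 0, 0, 0, 0.014, 0, -0.001, 0, 0, 0, 0, 0.01, 0, -0.001, 0, 0, 0, 0, 0.004, 0, 0, 0, 0, 0, 0, 0, 0, 0, 0],
)

```text
clock: 42.65
eef_pos: [538.7, 262.8, 66.8]
eef_rot: [0.01, 1.255, -0.065]
wrist_force: [0.2, 0.4, -0.6]
finger_gap: 46.7
```

```bash
python3 pads.py 542.5 262 -4 0
```

```text
target [540.7 262.1  68.7]
at [538.7 262.8  66.8] tool x [ 0.31  -0.02  -0.951] tool z [ 0.948 -0.071  0.311] gap 46.7 t 42.6 F [ 0.2  0.4 -0.6]
q [ 0.46  0.43  1.73 -0.24  0.72  0.7 ]
turn [-0.0052  0.0016 -0.0015] rows 1 per [-0.0052  0.0016 -0.0015]
shift [-0.0012 -0.0005  0.0024] rows 1 per [-0.0012 -0.0005  0.0024]
```

Close, then pull up along the pad's axis.

play_rows(
  motion=[0, 0, 0, -0.001, 0, 0.0024, 0, 0, 0, 0, 0, 0, 0, 1, 0, 0, 0, 0, 0, 0, 1, 0, 0, 0, 0, 0, 0, 1, 0, 0, 0, 0, 0, 0, 1, 0, 0, 0, 0, 0, 0, 1, 0, 0, 0, 0, 0, 0, 1, 0, 0, 0, 0, 0, 0, 1, 0, 0, 0, 0, 0, 0, 1, 0, 0, 0, -0.015, 0, 0, 1, 0, 0, 0, -0.025, 0, 0, 1, 0, 0, 0, -0.035, 0, 0, 1, 0, 0, 0, -0.04, 0, 0, 1, 0, 0, 0, -0.04, 0, 0, 1, 0, 0, 0, -0.04, 0, 0, 1, 0, 0, 0, -0.035, 0, 0, 1, 0, 0, 0, -0.02, 0, 0, 1, 0, 0, 0, 0, 0, 0, 1, 0, 0, 0, 0, 0, 0, 1],
)

```text
clock: 44.55
eef_pos: [455.7, 266.3, 320.0]
eef_rot: [0.012, 1.258, -0.062]
wrist_force: [0.1, -0.7, -3.8]
finger_gap: 13.6
```

```bash
python3 rk.py 23 300
python3 - <<'E'
from h import *
c=camera_params("wrist"); p,R,s=pose(); im,d=camera("wrist")
for o in place_of("wrist","pad1")[:4]:
    print(o["conf"],np.round(R.inv().apply(tow(c,o["at"])-p),1))
E
```

```text
slot tcp target [ 517.7 -323.9  300. ]
at [455.7 266.3 320. ] tool x [ 0.307 -0.019 -0.952] tool z [ 0.949 -0.071  0.307] gap 13.6 t 44.5 F [ 0.1 -0.7 -3.8]
q [ 0.55  0.04  1.59 -0.19  1.26  0.66]
turn [ 0.0736  0.3122 -0.0154] rows 3 per [ 0.0245  0.1041 -0.0051]
shift [ 0.02   -0.5746  0.1486] rows 14 per [ 0.0014 -0.041   0.0106]
rack u -125.6 w 574.6
0.84 [3.7 0.4 1.5]
0.83 [274.1 136.6   1. ]
0.54 [271.8  69.7   5.6]
```

play_rows(
  motion=[0.0245, 0.1041, -0.005, 0, 0, 0, 1, 0.0245, 0.1041, -0.005, 0, 0, 0, 1, 0.0245, 0.1041, -0.005, 0, 0, 0, 1, 0, 0, 0, 0, -0.03, 0.008, 1, 0, 0, 0, -0.001, -0.042, 0.0106, 1, 0, 0, 0, -0.001, -0.042, 0.0106, 1, 0, 0, 0, -0.001, -0.042, 0.0106, 1, 0, 0, 0, -0.001, -0.042, 0.0106, 1, 0, 0, 0, -0.001, -0.042, 0.0106, 1, 0, 0, 0, -0.001, -0.042, 0.0106, 1, 0, 0, 0, -0.001, -0.042, 0.0106, 1, 0, 0, 0, -0.001, -0.042, 0.0106, 1, 0, 0, 0, -0.001, -0.042, 0.0106, 1, 0, 0, 0, -0.001, -0.042, 0.0106, 1, 0, 0, 0, -0.001, -0.042, 0.0106, 1, 0, 0, 0, -0.001, -0.042, 0.0106, 1, 0, 0, 0, 0, -0.03, 0.01, 1, 0, 0, 0, 0, 0, 0, 1, 0, 0, 0, 0, 0, 0, 1],
)

```text
clock: 46.55
eef_pos: [512.3, -341.9, 297.2]
eef_rot: [-3.08, 1.512, 3.047]
wrist_force: [-0.1, 0.2, -2.4]
finger_gap: 13.7
```

```bash
python3 rk.py 23 125
```

```text
slot tcp target [ 517.7 -323.9  125. ]
at [ 512.3 -341.9  297.2] tool x [-0.059  0.006 -0.998] tool z [ 0.986 -0.155 -0.059] gap 13.7 t 46.5 F [-0.1  0.2 -2.4]
q [-0.63  0.44  1.12 -0.03  1.63 -0.48]
turn [-0.0078 -0.0589  0.0034] rows 1 per [-0.0078 -0.0589  0.0034]
shift [0.1722 0.0186 0.0027] rows 4 per [0.043  0.0046 0.0007]
rack u 20.3 w -18.6
```

play_rows(
  motion=[-0.008, -0.058, 0.003, 0, 0.01, 0.003, 1, 0, 0, 0, 0.03, 0.009, 0, 1, 0, 0, 0, 0.04, 0, 0, 1, 0, 0, 0, 0.035, 0, 0, 1, 0, 0, 0, 0.015, 0, 0, 1, 0, 0, 0, 0, 0, 0, 1, 0, 0, 0, 0, 0, 0, 1],
)

```text
clock: 47.25
eef_pos: [517.8, -316.5, 169.5]
eef_rot: [2.461, 1.567, 2.318]
wrist_force: [-0.5, -0.8, -3.1]
finger_gap: 13.5
```

```bash
python3 rk.py 23 105;python3 wfit.py
```

```text
slot tcp target [ 517.7 -323.9  105. ]
at [ 517.8 -316.5  169.5] tool x [-0.002  0.003 -1.   ] tool z [ 0.99  -0.143 -0.003] gap 13.5 t 47.2 F [-0.5 -0.8 -3.1]
q [-0.61  0.46  1.39  0.    1.3  -0.47]
turn [ 0.0051 -0.0029 -0.0023] rows 1 per [ 0.0051 -0.0029 -0.0023]
shift [ 0.0645 -0.0073  0.001 ] rows 2 per [ 0.0322 -0.0037  0.0005]
rack u 22.0 w 7.3
rack fit [ 4.94891e+02 -3.21486e+02 -1.47000e-01] deg -8.43 cost 0.067 8016
```

play_rows(
  motion=[0.005, -0.003, -0.002, 0.015, -0.007, 0.001, 1, 0, 0, 0, 0.02, 0, 0, 1, 0, 0, 0, 0.018, 0, 0, 1, 0, 0, 0, 0.006, 0, 0, 1, 0, 0, 0, 0, 0, 0, 1, 0, 0, 0, 0, 0, 0, 1],
)

```text
clock: 47.9
eef_pos: [521.1, -324.9, 117.3]
eef_rot: [-0.443, 1.558, -0.59]
wrist_force: [0.6, 0.1, -4.0]
finger_gap: 13.9
```

```bash
python3 rk.py 23 80
```

```text
slot tcp target [ 517.7 -323.9   80. ]
at [ 521.1 -324.9  117.3] tool x [ 0.01  -0.007 -1.   ] tool z [ 0.989 -0.147  0.011] gap 13.9 t 47.9 F [ 0.6  0.1 -4. ]
q [-0.62  0.51  1.43  0.    1.18 -0.47]
turn [0.0011 0.0114 0.0054] rows 1 per [0.0011 0.0114 0.0054]
shift [ 0.0373  0.0005 -0.0035] rows 1 per [ 0.0373  0.0005 -0.0035]
rack u 26.5 w -0.5
```

play_rows(
  motion=[0, 0.011, 0.005, 0.006, 0, -0.0035, 1, 0, 0, 0, 0.006, 0, 0, 1, 0, 0, 0, 0.003, 0, 0, 1, 0, 0, 0, 0, 0, 0, 1, 0, 0, 0, 0, 0, 0, 1],
)

```text
clock: 48.4
eef_pos: [518.2, -324.9, 103.5]
eef_rot: [-0.56, 1.568, -0.708]
wrist_force: [0.5, 0.9, -4.1]
finger_gap: 13.7
```

```bash
python3 rk.py 23 80
```

```text
slot tcp target [ 517.7 -323.9   80. ]
at [ 518.2 -324.9  103.5] tool x [ 0.002 -0.002 -1.   ] tool z [ 0.989 -0.147  0.002] gap 13.7 t 48.4 F [ 0.5  0.9 -4.1]
q [-0.62  0.53  1.44 -0.    1.16 -0.47]
turn [0.0011 0.0024 0.0015] rows 1 per [0.0011 0.0024 0.0015]
shift [ 0.0235  0.0009 -0.0006] rows 1 per [ 0.0235  0.0009 -0.0006]
rack u 23.6 w -0.9
```

play_rows(
  motion=[0, 0.002, 0.001, 0.008, 0, -0.0006, 1, 0, 0, 0, 0.008, 0, 0, 1, 0, 0, 0, 0.007, 0, 0, 1, 0, 0, 0, 0, 0, 0, 1, 0, 0, 0, 0.008, 0, 0, 1, 0, 0, 0, 0.006, 0, 0, 1, 0, 0, 0, 0.004, 0, 0, 1, 0, 0, 0, 0, 0, 0, 1],
)

```text
clock: 49.2
eef_pos: [517.4, -324.6, 58.3]
eef_rot: [3.106, 1.57, 2.958]
wrist_force: [0.4, -0.4, -4.2]
finger_gap: 13.7
```

```bash
python3 rk.py 23 57
```

```text
slot tcp target [ 517.7 -323.9   57. ]
at [ 517.4 -324.6   58.3] tool x [-0.  0. -1.] tool z [ 0.989 -0.147 -0.001] gap 13.7 t 49.2 F [ 0.4 -0.4 -4.2]
q [-0.62  0.58  1.48 -0.    1.08 -0.47]
turn [ 0.0011 -0.0005 -0.    ] rows 1 per [ 0.0011 -0.0005 -0.    ]
shift [0.0013 0.0008 0.0002] rows 1 per [0.0013 0.0008 0.0002]
rack u 22.8 w -0.8
```

play_rows(
  motion=[0, 0, 0, 0.002, 0, 0, 1, 0, 0, 0, 0.002, 0, 0, 1, 0, 0, 0, 0, 0, 0, 1, 0, 0, 0, 0, 0, 0, 0.5, 0, 0, 0, 0, 0, 0, 0.4, 0, 0, 0, 0, 0, 0, 0.3, 0, 0, 0, 0, 0, 0, 0.27, 0, 0, 0, 0, 0, 0, 0.27, 0, 0, 0, 0, 0, 0, 0.27, 0, 0, 0, -0.02, 0, 0, 0.27, 0, 0, 0, -0.03, 0, 0, 0.27, 0, 0, 0, -0.04, 0, 0, 0.27, 0, 0, 0, -0.04, 0, 0, 0, 0, 0, 0, -0.04, 0, 0, 0, 0, 0, 0, -0.04, 0, 0, 0, 0, 0, 0, 0, 0, 0, 0],
)

```text
clock: 50.8
eef_pos: [517.5, -324.6, 276.4]
eef_rot: [-0.645, 1.568, -0.792]
wrist_force: [-1.1, -0.2, 0.9]
finger_gap: 46.8
```

```bash
python3 pads.py 549 335.5 -4 150;  python3 - <<'E'
from h import *
c=camera_params("wrist"); im,d=camera("wrist"); cv2.imwrite("pics/wr3.png",im)
for o in place_of("wrist","pad1")[:3]: print(o["conf"],np.round(tow(c,o["at"])))
E
```

```text
target [500.9 338.9 211.4]
at [ 517.5 -324.6  276.4] tool x [ 0.002 -0.002 -1.   ] tool z [ 0.989 -0.147  0.002] gap 46.8 t 50.8 F [-1.1 -0.2  0.9]
q [-0.62  0.4   1.23 -0.    1.51 -0.47]
turn [-0.0764 -0.3119  0.0139] rows 3 per [-0.0255 -0.104   0.0046]
shift [ 0.0424  0.6607 -0.0798] rows 15 per [ 0.0028  0.044  -0.0053]
0.85 [ 521. -328.   54.]
0.77 [ 566. -336.   48.]
```

View pics/wr3.png

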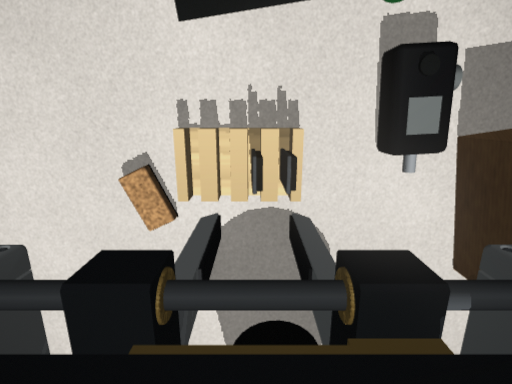

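Pads 1 and 2 are seated, at (257,172) and (290,172) in the wrist picture. Next is the third.

play_rows(
  motion=[-0.0255, -0.104, 0.0046, -0.01, 0, 0, 0, -0.0255, -0.104, 0.0046, -0.01, 0, 0, 0, -0.0255, -0.104, 0.0046, -0.01, 0, 0, 0, 0, 0, 0, -0.004, 0.03, -0.003, 0, 0, 0, 0, -0.003, 0.042, -0.004, 0, 0, 0, 0, -0.003, 0.042, -0.004, 0, 0, 0, 0, -0.003, 0.042, -0.004, 0, 0, 0, 0, -0.003, 0.042, -0.004, 0, 0, 0, 0, -0.003, 0.042, -0.004, 0, 0, 0, 0, -0.003, 0.042, -0.004, 0, 0, 0, 0, -0.003, 0.042, -0.004, 0, 0, 0, 0, -0.003, 0.042, -0.004, 0, 0, 0, 0, -0.003, 0.042, -0.004, 0, 0, 0, 0, -0.003, 0.042, -0.004, 0, 0, 0, 0, -0.003, 0.042, -0.004, 0, 0, 0, 0, -0.002, 0.042, -0.004, 0, 0, 0, 0, 0, 0.042, -0.004, 0, 0, 0, 0, 0.01, 0.042, -0.004, 0, 0, 0, 0, 0.01, 0.03, -0.003, 0, 0, 0, 0, 0, 0, 0, 0],
)

```text
clock: 52.9
eef_pos: [482.5, 352.5, 270.9]
eef_rot: [0.017, 1.295, -0.056]
wrist_force: [-0.0, -0.5, 0.2]
finger_gap: 47.0
```

```bash
python3 padlook.py 549 335.5 -4 0 4
```

```text
place 0.86 [552.  331.1  65.2]
place 0.7 [549.8 394.3  61.2]
n 424 top x [526.  532.4 542.3] y [311.  359.6] rect top [array([534.4, 334.4]), array([50.4, 14.8]), np.float64(85.9)] zmax 105.63462956172573
pad-local x [-8.4 -8.3 -2.   4.6  4.7] z max 46.2
target [547.2 335.6  68.7]
at [483.1 350.1 272.7] tool x [ 0.273 -0.015 -0.962] tool z [ 0.959 -0.072  0.273] gap 47.3 t 53.0 F [-0.5 -0.1  0.6]
q [ 0.65  0.24  1.46 -0.19  1.23  0.76]
turn [-0.0053 -0.0372 -0.0041] rows 1 per [-0.0053 -0.0372 -0.0041]
shift [ 0.2141 -0.01   -0.0013] rows 5 per [ 0.0428 -0.002  -0.0003]
```

play_rows(
  motion=[-0.005, -0.037, -0.004, 0.02, -0.008, -0.003, 0, 0, 0, 0, 0.035, -0.002, -0.002, 0, 0, 0, 0, 0.035, 0, -0.002, 0, 0, 0, 0, 0.025, 0, -0.002, 0, 0, 0, 0, 0.015, 0, 0, 0, 0, 0, 0, 0, 0, 0, 0, 0, 0, 0, 0, 0, 0, 0],
)

```text
clock: 53.7
eef_pos: [515.6, 329.3, 143.9]
eef_rot: [0.003, 1.253, -0.074]
wrist_force: [-0.3, -0.0, 1.1]
finger_gap: 47.2
```

```bash
python3 pads.py 547.3 335 -4 0
```

```text
target [545.5 335.1  68.7]
at [515.6 329.3 143.9] tool x [ 0.311 -0.023 -0.95 ] tool z [ 0.947 -0.073  0.312] gap 47.2 t 53.7 F [-0.3 -0.   1.1]
q [ 0.59  0.37  1.62 -0.25  0.92  0.8 ]
turn [-0.0071  0.0032  0.0013] rows 1 per [-0.0071  0.0032  0.0013]
shift [0.0806 0.0079 0.0047] rows 2 per [0.0403 0.0039 0.0024]
```

play_rows(
  motion=[-0.007, 0.003, 0.001, 0.01, 0.0075, 0.003, 0, 0, 0, 0, 0.015, 0, -0.001, 0, 0, 0, 0, 0.018, 0, -0.001, 0, 0, 0, 0, 0.01, 0, -0.001, 0, 0, 0, 0, 0, 0, 0, 0, 0, 0, 0, 0, 0, 0, 0],
)

```text
clock: 54.3
eef_pos: [534.8, 336.5, 93.0]
eef_rot: [0.008, 1.253, -0.062]
wrist_force: [-1.0, -0.1, 0.4]
finger_gap: 46.8
```

```bash
python3 pads.py 547.3 335 -4 0
```

```text
target [545.5 335.1  68.7]
at [534.8 336.5  93. ] tool x [ 0.312 -0.019 -0.95 ] tool z [ 0.948 -0.067  0.312] gap 46.8 t 54.3 F [-1.  -0.1  0.4]
q [ 0.58  0.47  1.6  -0.26  0.83  0.8 ]
turn [-0.0004  0.0035 -0.0025] rows 1 per [-0.0004  0.0035 -0.0025]
shift [ 0.0264 -0.0006  0.0027] rows 1 per [ 0.0264 -0.0006  0.0027]
```

play_rows(
  motion=[0, 0.003, -0.002, 0.012, -0.0006, 0.002, 0, 0, 0, 0, 0.009, 0, 0, 0, 0, 0, 0, 0.004, 0, 0, 0, 0, 0, 0, 0, 0, 0, 0, 0, 0, 0, 0, 0, 0, 0],
)

```text
clock: 54.8
eef_pos: [545.6, 335.5, 69.0]
eef_rot: [0.005, 1.255, -0.065]
wrist_force: [0.3, 0.5, 0.2]
finger_gap: 46.6
```

```bash
python3 pads.py 547.3 335 -4 0
```

```text
target [545.5 335.1  68.7]
at [545.6 335.5  69. ] tool x [ 0.31  -0.02  -0.951] tool z [ 0.948 -0.067  0.311] gap 46.6 t 54.8 F [0.3 0.5 0.2]
q [ 0.57  0.52  1.59 -0.26  0.79  0.8 ]
turn [-0.0004  0.0016 -0.0013] rows 1 per [-0.0004  0.0016 -0.0013]
shift [ 0.0002 -0.0004 -0.0002] rows 1 per [ 0.0002 -0.0004 -0.0002]
```

play_rows(
  motion=[0, 0, 0, 0, 0, 0, 1, 0, 0, 0, 0, 0, 0, 1, 0, 0, 0, 0, 0, 0, 1, 0, 0, 0, 0, 0, 0, 1, 0, 0, 0, 0, 0, 0, 1, 0, 0, 0, 0, 0, 0, 1, 0, 0, 0, 0, 0, 0, 1, 0, 0, 0, 0, 0, 0, 1, 0, 0, 0, -0.015, 0, 0, 1, 0, 0, 0, -0.025, 0, 0, 1, 0, 0, 0, -0.035, 0, 0, 1, 0, 0, 0, -0.04, 0, 0, 1, 0, 0, 0, -0.04, 0, 0, 1, 0, 0, 0, -0.04, 0, 0, 1, 0, 0, 0, -0.035, 0, 0, 1, 0, 0, 0, -0.02, 0, 0, 1, 0, 0, 0, 0, 0, 0, 1, 0, 0, 0, 0, 0, 0, 1],
)

```text
clock: 56.6
eef_pos: [461.0, 339.3, 320.6]
eef_rot: [0.009, 1.257, -0.061]
wrist_force: [0.2, 0.3, -2.9]
finger_gap: 13.5
```

```bash
python3 rk.py -23 300
python3 - <<'E'
from h import *
c=camera_params("wrist"); p,R,s=pose(); im,d=camera("wrist")
for o in place_of("wrist","pad1")[:4]:
    print(o["conf"],np.round(R.inv().apply(tow(c,o["at"])-p),1))
E
```

```text
slot tcp target [ 472.3 -317.1  300. ]
at [461.  339.3 320.6] tool x [ 0.308 -0.019 -0.951] tool z [ 0.949 -0.067  0.309] gap 13.5 t 56.6 F [ 0.2  0.3 -2.9]
q [ 0.67  0.15  1.47 -0.22  1.29  0.77]
turn [ 0.0782  0.3135 -0.0151] rows 3 per [ 0.0261  0.1045 -0.005 ]
shift [ 0.0206 -0.6475  0.1081] rows 15 per [ 0.0014 -0.0432  0.0072]
rack u -131.1 w 647.5
0.87 [ 9.4 -5.2  2.9]
0.65 [272.2  63.7   2.7]
```

play_rows(
  motion=[0.0261, 0.1045, -0.005, 0, 0, 0, 1, 0.0261, 0.1045, -0.005, 0, 0, 0, 1, 0.0261, 0.1045, -0.005, 0, 0, 0, 1, 0, 0, 0, 0, -0.03, 0.006, 1, 0, 0, 0, -0.001, -0.043, 0.0075, 1, 0, 0, 0, -0.001, -0.043, 0.0075, 1, 0, 0, 0, -0.001, -0.043, 0.0075, 1, 0, 0, 0, -0.001, -0.043, 0.0075, 1, 0, 0, 0, -0.001, -0.043, 0.0075, 1, 0, 0, 0, -0.001, -0.043, 0.0075, 1, 0, 0, 0, -0.001, -0.043, 0.0075, 1, 0, 0, 0, -0.001, -0.043, 0.0075, 1, 0, 0, 0, -0.001, -0.043, 0.0075, 1, 0, 0, 0, -0.001, -0.043, 0.0075, 1, 0, 0, 0, -0.001, -0.043, 0.0075, 1, 0, 0, 0, -0.001, -0.043, 0.0075, 1, 0, 0, 0, -0.001, -0.043, 0.0075, 1, 0, 0, 0, 0, -0.03, 0.005, 1, 0, 0, 0, 0, 0, 0, 1, 0, 0, 0, 0, 0, 0, 1],
)

```text
clock: 58.7
eef_pos: [469.7, -319.5, 302.8]
eef_rot: [-2.991, 1.51, 3.133]
wrist_force: [-0.1, 1.0, -2.6]
finger_gap: 13.5
```

```bash
python3 rk.py -23 150
```

```text
slot tcp target [ 472.3 -317.1  150. ]
at [ 469.7 -319.5  302.8] tool x [-0.061  0.    -0.998] tool z [ 0.986 -0.158 -0.06 ] gap 13.5 t 58.7 F [-0.1  1.  -2.6]
q [-0.64  0.32  1.27 -0.04  1.6  -0.49]
turn [-0.0101 -0.0602  0.0088] rows 1 per [-0.0101 -0.0602  0.0088]
shift [0.1528 0.0027 0.0022] rows 4 per [0.0382 0.0007 0.0005]
rack u -25.2 w -2.7
```

play_rows(
  motion=[-0.01, -0.06, 0.008, 0.01, 0.002, 0.002, 1, 0, 0, 0, 0.03, 0, -0.001, 1, 0, 0, 0, 0.04, 0, -0.001, 1, 0, 0, 0, 0.035, 0, 0, 1, 0, 0, 0, 0.015, 0, 0, 1, 0, 0, 0, 0, 0, 0, 1, 0, 0, 0, 0, 0, 0, 1],
)

```text
clock: 59.4
eef_pos: [469.5, -311.3, 165.1]
eef_rot: [2.226, 1.568, 2.083]
wrist_force: [-0.4, -0.1, -2.5]
finger_gap: 13.5
```

```bash
python3 rk.py -23 105;python3 wfit.py
```

```text
slot tcp target [ 472.3 -317.1  105. ]
at [ 469.5 -311.3  165.1] tool x [-0.001  0.002 -1.   ] tool z [ 0.99  -0.143 -0.002] gap 13.5 t 59.4 F [-0.4 -0.1 -2.5]
q [-0.65  0.37  1.53  0.    1.25 -0.51]
turn [ 0.0048 -0.0017 -0.0021] rows 1 per [ 0.0048 -0.0017 -0.0021]
shift [ 0.0601 -0.0053  0.0036] rows 2 per [ 0.0301 -0.0026  0.0018]
rack u -26.6 w 5.3
rack fit [ 4.95133e+02 -3.21546e+02 -1.46000e-01] deg -8.36 cost 0.186 7542
```

play_rows(
  motion=[0.005, -0.002, -0.002, 0.012, -0.005, 0.003, 1, 0, 0, 0, 0.018, 0, -0.001, 1, 0, 0, 0, 0.014, 0, -0.001, 1, 0, 0, 0, 0.004, 0, 0, 1, 0, 0, 0, 0, 0, 0, 1, 0, 0, 0, 0, 0, 0, 1],
)

```text
clock: 60.05
eef_pos: [472.3, -318.7, 118.5]
eef_rot: [-0.504, 1.562, -0.653]
wrist_force: [0.1, -0.1, -2.3]
finger_gap: 14.0
```

```bash
python3 rk.py -23 103
```

```text
slot tcp target [ 472.3 -317.1  103. ]
at [ 472.3 -318.7  118.5] tool x [ 0.007 -0.006 -1.   ] tool z [ 0.989 -0.149  0.008] gap 14.0 t 60.0 F [ 0.1 -0.1 -2.3]
q [-0.66  0.42  1.57  0.    1.14 -0.51]
turn [-0.0009  0.008   0.0044] rows 1 per [-0.0009  0.008   0.0044]
shift [ 0.0155  0.0015 -0.0003] rows 1 per [ 0.0155  0.0015 -0.0003]
rack u -22.7 w -1.5
```

play_rows(
  motion=[0, 0.008, 0.004, 0.006, 0.0015, -0.0003, 1, 0, 0, 0, 0.006, 0, 0, 1, 0, 0, 0, 0.003, 0, 0, 1, 0, 0, 0, 0, 0, 0, 1, 0, 0, 0, 0, 0, 0, 1],
)

```text
clock: 60.55
eef_pos: [473.0, -317.5, 103.7]
eef_rot: [-0.714, 1.569, -0.864]
wrist_force: [0.2, 0.3, -2.0]
finger_gap: 13.7
```

```bash
python3 rk.py -23 80
```

```text
slot tcp target [ 472.3 -317.1   80. ]
at [ 473.  -317.5  103.7] tool x [ 0.001 -0.001 -1.   ] tool z [ 0.989 -0.149  0.001] gap 13.7 t 60.5 F [ 0.2  0.3 -2. ]
q [-0.66  0.44  1.57 -0.    1.12 -0.51]
turn [-0.0009  0.0015  0.0013] rows 1 per [-0.0009  0.0015  0.0013]
shift [ 0.0237  0.0003 -0.0008] rows 1 per [ 0.0237  0.0003 -0.0008]
rack u -22.2 w -0.3
```

play_rows(
  motion=[0, 0.001, 0.001, 0.008, 0, -0.0008, 1, 0, 0, 0, 0.008, 0, 0, 1, 0, 0, 0, 0.007, 0, 0, 1, 0, 0, 0, 0, 0, 0, 1, 0, 0, 0, 0.008, 0, 0, 1, 0, 0, 0, 0.006, 0, 0, 1, 0, 0, 0, 0.004, 0, 0, 1, 0, 0, 0, 0, 0, 0, 1],
)

```text
clock: 61.35
eef_pos: [472.0, -317.3, 58.7]
eef_rot: [2.292, 1.571, 2.143]
wrist_force: [-1.1, 0.2, -2.6]
finger_gap: 14.0
```

```bash
python3 rk.py -23 57
```

```text
slot tcp target [ 472.3 -317.1   57. ]
at [ 472.  -317.3   58.7] tool x [-0.  0. -1.] tool z [ 0.989 -0.149 -0.   ] gap 14.0 t 61.4 F [-1.1  0.2 -2.6]
q [-0.66  0.5   1.61  0.    1.03 -0.51]
turn [-0.001  -0.0001 -0.0001] rows 1 per [-0.001  -0.0001 -0.0001]
shift [0.0017 0.0002 0.0002] rows 1 per [0.0017 0.0002 0.0002]
rack u -23.2 w -0.2
```

play_rows(
  motion=[0, 0, 0, 0.002, 0, 0, 1, 0, 0, 0, 0.002, 0, 0, 1, 0, 0, 0, 0, 0, 0, 1, 0, 0, 0, 0, 0, 0, 0.5, 0, 0, 0, 0, 0, 0, 0.4, 0, 0, 0, 0, 0, 0, 0.3, 0, 0, 0, 0, 0, 0, 0.27, 0, 0, 0, 0, 0, 0, 0.27, 0, 0, 0, 0, 0, 0, 0.27, 0, 0, 0, -0.02, 0, 0, 0.27, 0, 0, 0, -0.03, 0, 0, 0.27, 0, 0, 0, -0.04, 0, 0, 0.27, 0, 0, 0, -0.04, 0, 0, 0, 0, 0, 0, -0.04, 0, 0, 0, 0, 0, 0, -0.04, 0, 0, 0, 0, 0, 0, 0, 0, 0, 0],
)

```text
clock: 62.95
eef_pos: [471.9, -317.2, 276.4]
eef_rot: [-0.658, 1.569, -0.807]
wrist_force: [0.2, 0.2, -0.3]
finger_gap: 47.1
```

```bash
python3 pads.py 553 401 -4 150;  python3 - <<'E'
from h import *
c=camera_params("wrist"); im,d=camera("wrist"); cv2.imwrite("pics/wr4.png",im)
for o in place_of("wrist","pad1")[:4]: print(o["conf"],np.round(tow(c,o["at"])))
E
python3 look.py 9 lever bottle_a pad1
```

```text
target [504.9 404.4 211.4]
at [ 471.9 -317.2  276.4] tool x [ 0.001 -0.001 -1.   ] tool z [ 0.989 -0.149  0.002] gap 47.1 t 63.0 F [ 0.2  0.2 -0.3]
q [-0.66  0.3   1.36 -0.    1.48 -0.51]
turn [-0.0785 -0.3125  0.0137] rows 3 per [-0.0262 -0.1042  0.0046]
shift [ 0.0565  0.7222 -0.0366] rows 17 per [ 0.0033  0.0425 -0.0022]
0.96 [ 521. -330.   53.]
0.79 [ 481. -323.   51.]
0.59 [ 567. -335.   49.]
scene lever 0.88 [539. -62.   3.]
scene lever 0.71 [540.  -2.  -4.]
scene bottle_a 0.89 [589.  58.  -0.]
scene bottle_a 0.67 [493.  60.   3.]
scene bottle_a 0.66 [542. -63.   1.]
scene pad1 0.77 [553. 400.  61.]
scene pad1 0.53 [ 565. -335.   47.]
scene pad1 0.5 [ 520. -326.   50.]
scene pad1 0.46 [ 477. -317.   49.]
side lever 0.76 [538. -63.   2.]
side bottle_a 0.92 [588.  57.   9.]
side bottle_a 0.58 [491.  53.   3.]
side pad1 0.62 [ 563. -332.   56.]
side pad1 0.6 [ 521. -330.   51.]
side pad1 0.55 [550. 404.  60.]
side pad1 0.43 [ 474. -318.   52.]
side pad1 0.36 [759.  -1.  -2.]
```

View pics/scene_9.png

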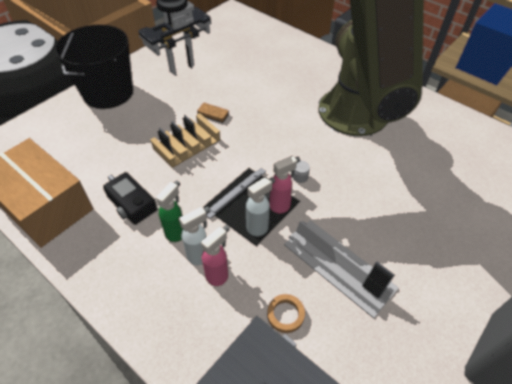

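Three pads are in the rack, around (180,132). One is left on the stand at (378,280), and the bottles and lever haven't moved.

play_rows(
  motion=[-0.0262, -0.1042, 0.0046, -0.01, 0, 0, 0, -0.0262, -0.1042, 0.0046, -0.01, 0, 0, 0, -0.0262, -0.1042, 0.0046, -0.01, 0, 0, 0, 0, 0, 0, -0.004, 0.03, -0.001, 0, 0, 0, 0, -0.003, 0.042, -0.001, 0, 0, 0, 0, -0.003, 0.042, -0.001, 0, 0, 0, 0, -0.003, 0.042, -0.001, 0, 0, 0, 0, -0.003, 0.042, -0.001, 0, 0, 0, 0, -0.003, 0.042, -0.001, 0, 0, 0, 0, -0.003, 0.042, -0.001, 0, 0, 0, 0, -0.003, 0.042, -0.001, 0, 0, 0, 0, -0.003, 0.042, -0.001, 0, 0, 0, 0, -0.003, 0.042, -0.001, 0, 0, 0, 0, -0.003, 0.042, -0.001, 0, 0, 0, 0, -0.003, 0.042, -0.001, 0, 0, 0, 0, -0.002, 0.042, -0.001, 0, 0, 0, 0, 0, 0.042, -0.001, 0, 0, 0, 0, 0, 0.042, -0.001, 0, 0, 0, 0, 0, 0.042, -0.001, 0, 0, 0, 0, 0, 0.03, -0.001, 0],
)

```text
clock: 65.45
eef_pos: [484.4, 398.2, 335.5]
eef_rot: [0.022, 1.25, -0.053]
wrist_force: [-0.2, -0.1, 0.2]
finger_gap: 46.9
```

```bash
python3 padlook.py 553 401 -4 0 5
```

```text
place 0.76 [549.1 399.3  57.8]
n 321 top x [531.2 537.4 547.7] y [376.3 425.2] rect top [array([539. , 400.1]), array([51.1, 15.2]), np.float64(85.1)] zmax 105.69103919134643
pad-local x [-7.9 -7.4 -1.6  5.5  5.7] z max 46.1
target [551.2 401.1  68.7]
at [484.2 398.8 334.5] tool x [ 0.314 -0.017 -0.949] tool z [ 0.947 -0.07   0.314] gap 47.1 t 65.5 F [ 0.5 -1.  -0.6]
q [ 0.73  0.28  1.28 -0.23  1.35  0.82]
turn [-0.0041  0.0058 -0.0051] rows 1 per [-0.0041  0.0058 -0.0051]
shift [ 0.2733  0.007  -0.0188] rows 7 per [ 0.039   0.001  -0.0027]
```

play_rows(
  motion=[-0.004, 0.006, -0.005, 0.02, 0.003, -0.006, 0, 0, 0, 0, 0.035, 0.002, -0.006, 0, 0, 0, 0, 0.04, 0.001, -0.006, 0, 0, 0, 0, 0.035, 0.001, -0.003, 0, 0, 0, 0, 0.02, 0, 0, 0, 0, 0, 0, 0, 0, 0, 0, 0, 0, 0, 0, 0, 0, 0],
)

```text
clock: 66.25
eef_pos: [512.2, 401.5, 181.4]
eef_rot: [0.003, 1.256, -0.068]
wrist_force: [0.3, 0.1, -0.3]
finger_gap: 47.2
```

```bash
python3 pads.py 551.8 400.8 -4 0
```

```text
target [550.  400.9  68.7]
at [512.2 401.5 181.4] tool x [ 0.309 -0.021 -0.951] tool z [ 0.949 -0.067  0.309] gap 47.2 t 66.2 F [ 0.3  0.1 -0.3]
q [ 0.7   0.42  1.44 -0.25  1.06  0.87]
turn [-0.0005  0.0005 -0.0007] rows 1 per [-0.0005  0.0005 -0.0007]
shift [0.1188 0.0021 0.001 ] rows 3 per [0.0396 0.0007 0.0003]
```

play_rows(
  motion=[0, 0, 0, 0.015, 0.002, 0, 0, 0, 0, 0, 0.025, 0, -0.001, 0, 0, 0, 0, 0.025, 0, -0.001, 0, 0, 0, 0, 0.015, 0, -0.001, 0, 0, 0, 0, 0, 0, 0, 0, 0, 0, 0, 0, 0, 0, 0],
)

```text
clock: 66.85
eef_pos: [537.1, 403.8, 107.1]
eef_rot: [0.024, 1.249, -0.047]
wrist_force: [-0.8, -0.2, -0.1]
finger_gap: 47.2
```

```bash
python3 pads.py 551.8 400.8 -4 0
```

```text
target [550.  400.9  68.7]
at [537.1 403.8 107.1] tool x [ 0.316 -0.015 -0.949] tool z [ 0.946 -0.068  0.316] gap 47.2 t 66.8 F [-0.8 -0.2 -0.1]
q [ 0.67  0.54  1.46 -0.27  0.92  0.88]
turn [-0.0022  0.0078 -0.0073] rows 1 per [-0.0022  0.0078 -0.0073]
shift [ 0.0405 -0.0019  0.0005] rows 1 per [ 0.0405 -0.0019  0.0005]
```

play_rows(
  motion=[-0.002, 0.008, -0.007, 0.012, -0.0019, -0.001, 0, 0, 0, 0, 0.014, 0, -0.001, 0, 0, 0, 0, 0.01, 0, 0, 0, 0, 0, 0, 0.003, 0, 0, 0, 0, 0, 0, 0, 0, 0, 0],
)

```text
clock: 67.35
eef_pos: [548.5, 401.9, 68.7]
eef_rot: [0.006, 1.255, -0.063]
wrist_force: [-0.6, -0.4, 0.5]
finger_gap: 47.0
```

```bash
python3 pads.py 551.8 400.8 -4 0
```

```text
target [550.  400.9  68.7]
at [548.5 401.9  68.7] tool x [ 0.31  -0.02  -0.951] tool z [ 0.948 -0.067  0.31 ] gap 47.0 t 67.3 F [-0.6 -0.4  0.5]
q [ 0.66  0.6   1.45 -0.27  0.86  0.89]
turn [-0.0003  0.0015 -0.002 ] rows 1 per [-0.0003  0.0015 -0.002 ]
shift [ 0.0004 -0.0008  0.0015] rows 1 per [ 0.0004 -0.0008  0.0015]
```

play_rows(
  motion=[0, 0, 0, 0, 0, 0.0015, 0, 0, 0, 0, 0, 0, 0, 1, 0, 0, 0, 0, 0, 0, 1, 0, 0, 0, 0, 0, 0, 1, 0, 0, 0, 0, 0, 0, 1, 0, 0, 0, 0, 0, 0, 1, 0, 0, 0, 0, 0, 0, 1, 0, 0, 0, 0, 0, 0, 1, 0, 0, 0, 0, 0, 0, 1, 0, 0, 0, -0.015, 0, 0, 1, 0, 0, 0, -0.025, 0, 0, 1, 0, 0, 0, -0.035, 0, 0, 1, 0, 0, 0, -0.04, 0, 0, 1, 0, 0, 0, -0.04, 0, 0, 1, 0, 0, 0, -0.04, 0, 0, 1, 0, 0, 0, -0.035, 0, 0, 1, 0, 0, 0, -0.02, 0, 0, 1, 0, 0, 0, 0, 0, 0, 1, 0, 0, 0, 0, 0, 0, 1],
)

```text
clock: 69.25
eef_pos: [466.2, 404.9, 318.4]
eef_rot: [0.001, 1.26, -0.069]
wrist_force: [0.0, 0.6, -3.4]
finger_gap: 13.6
```

```bash
python3 rk.py -69 300
python3 - <<'E'
from h import *
c=camera_params("wrist"); p,R,s=pose(); im,d=camera("wrist")
for o in place_of("wrist","pad1")[:4]:
    print(o["conf"],np.round(R.inv().apply(tow(c,o["at"])-p),1))
E
```

```text
slot tcp target [ 426.8 -310.3  300. ]
at [466.2 404.9 318.4] tool x [ 0.305 -0.021 -0.952] tool z [ 0.95  -0.066  0.306] gap 13.6 t 69.2 F [ 0.   0.6 -3.4]
q [ 0.75  0.27  1.33 -0.23  1.33  0.86]
turn [ 0.078   0.311  -0.0124] rows 3 per [ 0.026   0.1037 -0.0041]
shift [ 0.0184 -0.7132  0.0667] rows 16 per [ 0.0011 -0.0446  0.0042]
rack u -135.7 w 713.2
0.79 [10.  -5.8 -0.2]
```

play_rows(
  motion=[0.026, 0.1037, -0.004, 0, 0, 0, 1, 0.026, 0.1037, -0.004, 0, 0, 0, 1, 0.026, 0.1037, -0.004, 0, 0, 0, 1, 0, 0, 0, 0, -0.03, 0.003, 1, 0, 0, 0, -0.001, -0.0445, 0.0043, 1, 0, 0, 0, -0.001, -0.0445, 0.0043, 1, 0, 0, 0, -0.001, -0.0445, 0.0043, 1, 0, 0, 0, -0.001, -0.0445, 0.0043, 1, 0, 0, 0, -0.001, -0.0445, 0.0043, 1, 0, 0, 0, -0.001, -0.0445, 0.0043, 1, 0, 0, 0, -0.001, -0.0445, 0.0043, 1, 0, 0, 0, -0.001, -0.0445, 0.0043, 1, 0, 0, 0, -0.001, -0.0445, 0.0043, 1, 0, 0, 0, -0.001, -0.0445, 0.0043, 1, 0, 0, 0, -0.001, -0.0445, 0.0043, 1, 0, 0, 0, -0.001, -0.0445, 0.0043, 1, 0, 0, 0, -0.001, -0.0445, 0.0043, 1, 0, 0, 0, -0.001, -0.0445, 0.0043, 1, 0, 0, 0, 0, -0.03, 0.003, 1, 0, 0, 0, 0, 0, 0, 1],
)

```text
clock: 71.35
eef_pos: [421.1, -312.4, 307.1]
eef_rot: [-2.854, 1.513, -3.012]
wrist_force: [0.3, 0.5, -4.5]
finger_gap: 14.1
```

```bash
python3 rk.py -69 150
```

```text
slot tcp target [ 426.8 -310.3  150. ]
at [ 421.1 -312.4  307.1] tool x [-0.057 -0.007 -0.998] tool z [ 0.986 -0.158 -0.055] gap 14.1 t 71.3 F [ 0.3  0.5 -4.5]
q [-0.69  0.21  1.4  -0.04  1.57 -0.53]
turn [-0.0101 -0.0552  0.016 ] rows 1 per [-0.0101 -0.0552  0.016 ]
shift [0.1571 0.0029 0.0053] rows 4 per [0.0393 0.0007 0.0013]
rack u -74.3 w -2.9
```

play_rows(
  motion=[-0.01, -0.055, 0.016, 0.01, 0.001, 0.004, 1, 0, 0, 0, 0.03, 0, 0, 1, 0, 0, 0, 0.04, 0, 0, 1, 0, 0, 0, 0.035, 0, 0, 1, 0, 0, 0, 0.015, 0, 0, 1, 0, 0, 0, 0, 0, 0, 1, 0, 0, 0, 0, 0, 0, 1],
)

```text
clock: 72.05
eef_pos: [422.1, -310.4, 165.0]
eef_rot: [2.466, 1.561, 2.314]
wrist_force: [-0.8, 0.2, -3.3]
finger_gap: 13.9
```

```bash
python3 rk.py -69 105;python3 wfit.py
```

```text
slot tcp target [ 426.8 -310.3  105. ]
at [ 422.1 -310.4  165. ] tool x [-0.007  0.007 -1.   ] tool z [ 0.988 -0.151 -0.008] gap 13.9 t 72.0 F [-0.8  0.2 -3.3]
q [-0.7   0.29  1.64  0.    1.23 -0.55]
turn [-0.0035 -0.0077 -0.0062] rows 1 per [-0.0035 -0.0077 -0.0062]
shift [0.06   0.0008 0.0046] rows 2 per [0.03   0.0004 0.0023]
rack u -73.6 w -0.8
rack fit [ 4.95754e+02 -3.21691e+02 -1.38000e-01] deg -7.9 cost 0.376 7334
```

play_rows(
  motion=[-0.003, -0.008, -0.006, 0.012, 0, 0.0045, 1, 0, 0, 0, 0.018, 0, -0.001, 1, 0, 0, 0, 0.014, 0, -0.001, 1, 0, 0, 0, 0.004, 0, 0, 1, 0, 0, 0, 0, 0, 0, 1, 0, 0, 0, 0, 0, 0, 1],
)

```text
clock: 72.7
eef_pos: [427.4, -312.6, 122.4]
eef_rot: [-0.535, 1.56, -0.683]
wrist_force: [-0.2, -0.0, -4.0]
finger_gap: 13.6
```

```bash
python3 rk.py -69 103
```

```text
slot tcp target [ 426.8 -310.3  103. ]
at [ 427.4 -312.6  122.4] tool x [ 0.009 -0.007 -1.   ] tool z [ 0.989 -0.148  0.01 ] gap 13.6 t 72.7 F [-0.2 -0.  -4. ]
q [-0.7   0.33  1.68  0.    1.12 -0.55]
turn [-0.0001  0.0096  0.0057] rows 1 per [-0.0001  0.0096  0.0057]
shift [ 0.0194  0.0021 -0.001 ] rows 1 per [ 0.0194  0.0021 -0.001 ]
rack u -68.0 w -2.1
```

play_rows(
  motion=[0, 0.009, 0.005, 0.008, 0.002, -0.001, 1, 0, 0, 0, 0.007, 0, -0.0005, 1, 0, 0, 0, 0.004, 0, 0, 1, 0, 0, 0, 0, 0, 0, 1, 0, 0, 0, 0, 0, 0, 1],
)

```text
clock: 73.2
eef_pos: [426.9, -310.7, 103.3]
eef_rot: [-0.659, 1.568, -0.807]
wrist_force: [0.2, -0.3, -3.4]
finger_gap: 13.5
```

```bash
python3 rk.py -69 80
```

```text
slot tcp target [ 426.8 -310.3   80. ]
at [ 426.9 -310.7  103.3] tool x [ 0.002 -0.002 -1.   ] tool z [ 0.989 -0.148  0.002] gap 13.5 t 73.2 F [ 0.2 -0.3 -3.4]
q [-0.7   0.36  1.7  -0.    1.08 -0.55]
turn [-0.0001  0.0019  0.0014] rows 1 per [-0.0001  0.0019  0.0014]
shift [ 0.0233  0.0003 -0.0002] rows 1 per [ 0.0233  0.0003 -0.0002]
rack u -68.8 w -0.3
```

play_rows(
  motion=[0, 0.002, 0.001, 0.008, 0, 0, 1, 0, 0, 0, 0.008, 0, 0, 1, 0, 0, 0, 0.007, 0, 0, 1, 0, 0, 0, 0, 0, 0, 1, 0, 0, 0, 0.008, 0, 0, 1, 0, 0, 0, 0.006, 0, 0, 1, 0, 0, 0, 0.004, 0, 0, 1, 0, 0, 0, 0, 0, 0, 1],
)

```text
clock: 74.0
eef_pos: [427.0, -310.8, 58.7]
eef_rot: [-1.62, 1.57, -1.769]
wrist_force: [0.3, 0.8, -4.4]
finger_gap: 13.9
```

```bash
python3 rk.py -69 57
```

```text
slot tcp target [ 426.8 -310.3   57. ]
at [ 427.  -310.8   58.7] tool x [-0.    -0.001 -1.   ] tool z [ 0.989 -0.148 -0.   ] gap 13.9 t 74.0 F [ 0.3  0.8 -4.4]
q [-0.7   0.42  1.73 -0.    0.99 -0.55]
turn [-0.0001 -0.      0.0006] rows 1 per [-0.0001 -0.      0.0006]
shift [ 0.0017  0.0005 -0.0003] rows 1 per [ 0.0017  0.0005 -0.0003]
rack u -68.7 w -0.5
```

play_rows(
  motion=[0, 0, 0, 0.002, 0, 0, 1, 0, 0, 0, 0.002, 0, 0, 1, 0, 0, 0, 0, 0, 0, 1, 0, 0, 0, 0, 0, 0, 0.5, 0, 0, 0, 0, 0, 0, 0.4, 0, 0, 0, 0, 0, 0, 0.3, 0, 0, 0, 0, 0, 0, 0.27, 0, 0, 0, 0, 0, 0, 0.27, 0, 0, 0, 0, 0, 0, 0.27, 0, 0, 0, -0.02, 0, 0, 0.27, 0, 0, 0, -0.03, 0, 0, 0.27, 0, 0, 0, -0.04, 0, 0, 0.27, 0, 0, 0, -0.04, 0, 0, 0, 0, 0, 0, -0.04, 0, 0, 0, 0, 0, 0, -0.04, 0, 0, 0, 0, 0, 0, 0, 0, 0, 0],
)

```text
clock: 75.6
eef_pos: [426.9, -310.6, 277.0]
eef_rot: [-0.974, 1.569, -1.123]
wrist_force: [-0.2, -0.4, -0.7]
finger_gap: 47.1
```

```bash
cat > fin.py <<'E'
from h import *
p,R,s=pose(); print(s["clock"],np.round(p),s["wrist_force"])
RX,RY,YW=495,-320.7,np.deg2rad(-8.5); cc,ss=np.cos(YW),np.sin(YW)
def rel(W): D=np.array(W[:2])-[RX,RY]; return np.round([cc*D[0]+ss*D[1],-ss*D[0]+cc*D[1],W[2]],1)
for n in("wrist","scene","side"):
    im,d=camera(n); c=camera_params(n); cv2.imwrite(f"pics/fin_{n}.png",im)
    for o in place_of(n,"pad1")[:6]: print(n,"pad",round(o["conf"],2),"rack",rel(tow(c,o["at"])))
    C=cloud(c,d); D=C[:,:2]-[RX,RY]; u=cc*D[:,0]+ss*D[:,1]; w=-ss*D[:,0]+cc*D[:,1]
    for k in(-69,-23,23,69):
        m=(abs(u-k)<20)&(abs(w)<45)&(C[:,2]>50)&(C[:,2]<130)
        if m.sum()>10: print(n,"slot",k,"top z",round(np.percentile(C[m,2],97),1),"u",np.round(np.percentile(u[m],[3,97])),"w",np.round(np.percentile(w[m],[2,98])))
    for q in("lever","bottle_a"):
        for o in place_of(n,q)[:4]:
            if o["conf"]>.4: print(n,q,round(o["conf"],2),np.round(tow(c,o["at"])))
    for q in ("lever",):
        for o in masks_of(n,q)[:1]:
            P=cloud(c,d,cv2.erode(o["region"].astype(np.uint8),np.ones((2,2)))>0)
            if len(P): print("lever z pct",np.round(np.percentile(P[:,2],[10,50,90]),1))
E
python3 fin.py
```

```text
75.6 [ 427. -311.  277.] [-0.16703528 -0.44728345 -0.73330981]
wrist pad 0.85 rack [-66.1  -8.6  46.8]
wrist pad 0.75 rack [-16.4  -4.3  43.8]
wrist pad 0.71 rack [71.1 -1.6 45.6]
wrist pad 0.66 rack [27.7  0.3 50.3]
wrist slot -69 top z 93.7 u [-72. -60.] w [-26.  22.]
wrist slot -23 top z 93.7 u [-28. -14.] w [-26.  23.]
wrist slot 23 top z 93.3 u [18. 32.] w [-27.  22.]
wrist slot 69 top z 92.9 u [63. 77.] w [-27.  23.]
wrist bottle_a 0.73 [ 756. -270.   -5.]
scene pad 0.66 rack [26.3 -0.8 50.4]
scene pad 0.56 rack [72.6 -3.5 50.2]
scene pad 0.44 rack [-21.8   0.7  46.9]
scene slot -69 top z 95.1 u [-72. -57.] w [-25.  23.]
scene slot -23 top z 94.9 u [-25. -12.] w [-24.  24.]
scene slot 23 top z 96.1 u [21. 34.] w [-24.  24.]
scene slot 69 top z 95.3 u [66. 80.] w [-25.  24.]
scene lever 0.78 [540. -63.   2.]
scene bottle_a 0.75 [493.  60.   5.]
scene bottle_a 0.67 [589.  59.   0.]
scene bottle_a 0.55 [ 764. -266.   -2.]
lever z pct [ 7.8 13.6 16.4]
side pad 0.67 rack [26.8 -3.6 53.4]
side pad 0.65 rack [67.6 -3.1 54.1]
side pad 0.65 rack [-68.1   0.2  51.7]
side pad 0.49 rack [-15.4  -0.6  49.9]
side slot -69 top z 99.4 u [-73. -59.] w [-26.  27.]
side slot -23 top z 99.7 u [-27. -12.] w [-26.  27.]
side slot 23 top z 100.4 u [18. 35.] w [-28.  27.]
side slot 69 top z 101.5 u [64. 79.] w [-25.  26.]
side lever 0.5 [539. -64.   6.]
side bottle_a 0.62 [591.  56.   8.]
side bottle_a 0.61 [494.  57.   6.]
side bottle_a 0.43 [756. -99.  -1.]
lever z pct [10.9 16.4 20.2]
```

View pics/fin_scene.png

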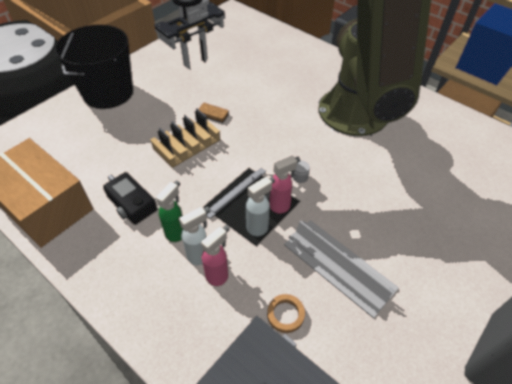

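View pics/fin_wrist.png

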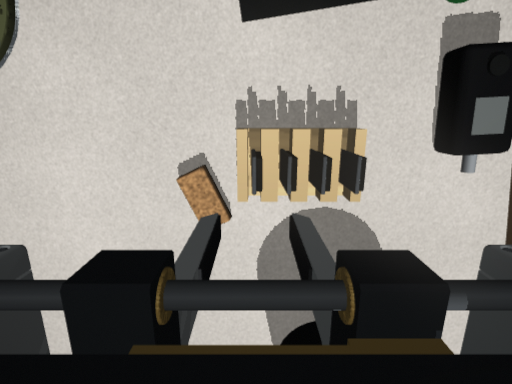

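The scene picture shows four pads in the rack around (185,130), both bottles upright on the mat at (258,208) and (281,187), the lever flat at (237,193), and the stand empty. All checks agree, so I'm handing the job in.

```bash
python3 -c "
from cell import *
print(sign_off())"
```

```text
the job is handed in; nothing more can be done
None
```

The job is handed in, after about 76 s of the 210 s limit, with every item placed as asked. The hand-in gives no verdict.

I laid the lever flat on the mat and stood both bottles upright on it while all four pads were still on the stand. Then I put one pad in each of the four rack slots, down to the floor.

**Pads:** The last camera and depth checks put the pad tops at 93–101 mm depending on the camera, against 96 mm when fully seated. The pads were centred across the rack to within a few mm.

**Mat:** The bottles were at about (492, 58) and (590, 58) mm, with the lever at about (540, -63) mm, all over the mat. The gripper was clear of everything.

**Disagreements and gaps:**
- The networks' along-rack positions for pads differed from the slot centres by up to about 8 mm. The depth data showed each pad inside its own slot.
- The networks sometimes labelled the inflator or a display-row bottle as something else; I ignored those.
- I never saw the lever get knocked.
- I did not re-measure the bystanders at the end. In the final picture they look unmoved.

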